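# Refill the twist-lock cedar cassette with its pile of tiles

## Task

Open the empty bamboo cassette: press its green lid down against the sprung cushions, turn it anticlockwise (seen from above) about a quarter-turn until its steel ears are clear of the hooks, and set it aside on the shelf. Gather all the dark cedar tiles into one neat flat pile on the shelf, then pick the whole pile up together and lower it into the snug well by tilting it in, one edge first along an end wall, until every tile lies flat at the bottom. Put the lid back centred, press it down and turn it clockwise until both ears are held under the hooks, and let go; leave the mint dish, the glass ring box and the lint brush where they are.

Things in the scene. Friction and masses are not known exactly. Their poses are not given: they have to be found in the camera images.
- cassette: Bamboo cassette, fixed. Origin: centre of its underside, z up. Base plate 176 (x) x 72 (y) x 8 mm, with an open-topped well in the middle (see well), a steel bayonet hook near each end of x (see the hook points) and two sprung cushions (see cushion)
- well (a point): centre of the well's floor, 8 mm above the shelf. Inside 70 (cassette x) x 60 (y) mm, rim 62 mm above the shelf (54 deep). The two end walls (across x, 6 mm thick) are whole; the side walls (across y, 6 mm thick) have 50 mm wide thumb cut-outs in the middle, down to the base plate, so fingers holding a pile across y can go right down; nothing stands outside them up to the lid
- hook_a (a point): middle of the underside of the steel roof of the hook at the cassette's +x end, 73 mm from its centre, 74.5 mm above the shelf. The roof spans |x| = 62 to 84, |y| < 14 mm, 6 mm thick; a post carries it at |x| = 78 to 84 (40 mm wide). Open underneath at its +y side, where a clockwise turn (from above) brings a lid ear in; at the -y side a stop with its face at y = -15.5 mm
- hook_b (a point): the same at the cassette's -x end, turned by half a turn: open at its -y side, stop at its +y side
- cushion (a joint): two black sprung rubber cushions of the cassette that move together (at |x| = 43 to 57 mm, |y| < 25 mm in its frame), in m: 0 = up (tops 72 mm above the shelf), grows to 0.010 as they are pressed down. They push up with 6 N at 0 and 10 N at 0.010
- lid: loose lid, 0.14 kg, locked on at first: green disc 116 mm across, 6 mm thick, with a steel strip 26 mm wide, 7 mm thick along its x, whose ends stick out as two like ears to x = +-74 mm. Origin: centre of the underside. Loose on the cushions its underside is 72 mm above the shelf; at about 64.5 mm its ears pass under the hooks; locked, it is sprung up to 67.5 mm, its x along the cassette's x
- lid_bar (a point): middle of the black grip bar on top of the lid: 60 mm long (lid x), 14 mm wide (lid y), reaching from 7 to 43 mm above the lid's underside; this point is 25 mm above the underside
- tile1: loose dark cedar tile 66 (x) x 56 (y) x 10 (z) mm, about 30 g, at first lying flat on the shelf. Origin: centre of its underside. Two to four of the tiles 1 to 4 are there; the others are absent
- tile2: loose dark cedar tile 66 (x) x 56 (y) x 10 (z) mm, about 30 g, at first lying flat on the shelf. Origin: centre of its underside. Two to four of the tiles 1 to 4 are there; the others are absent
- tile3: loose dark cedar tile 66 (x) x 56 (y) x 10 (z) mm, about 30 g, at first lying flat on the shelf. Origin: centre of its underside. Two to four of the tiles 1 to 4 are there; the others are absent
- tile4: loose dark cedar tile 66 (x) x 56 (y) x 10 (z) mm, about 30 g, at first lying flat on the shelf. Origin: centre of its underside. Two to four of the tiles 1 to 4 are there; the others are absent
- dish: bystander: mint ceramic dish, 90 mm across, 30 mm high, origin under its centre
- ring_box: bystander: glass ring box 72 x 72 x 45 mm, origin under its centre
- lint_brush: bystander: stainless lint brush lying flat, 200 mm long (x from -115 to +85 mm), 44 mm wide, 34 mm high, origin on the shelf
There are look-alikes about, which are no part of the job. Several things have the shape of the lid; the one meant has the colours described above. Leave any orange or pink look-alike of the tile2 alone.

How it is judged:
On the way, in this order (a step that is already met when the one before it is completed fails the run):
1. all tiles present lie in one neat flat pile outside the cassette (horizontal distance between tile1 and tile2 below 0.01 m and horizontal distance between each of tile1, tile2 and tile3 below 0.01 m and horizontal distance between each of tile1, tile2, tile3 and tile4 below 0.01 m and angle between each of tile1, tile2, tile3, tile4's own z axis and vertical below 0.12 rad and horizontal distance between each of tile1, tile2, tile3, tile4 and well above 0.1 m), for 0.2 s.
2. the whole pile together enters the well tilted by at least 4 degrees, its low edge below the rim (horizontal distance between tile1 and tile2 below 0.025 m and horizontal distance between each of tile1, tile2 and tile3 below 0.025 m and horizontal distance between each of tile1, tile2, tile3 and tile4 below 0.025 m and angle between the z axis of each of tile1, tile2, tile3, tile4 and the z axis of cassette, either way round above 0.07 rad and horizontal distance between each of tile1, tile2, tile3, tile4 and well below 0.03 m and z of any of tile1, tile2, tile3, tile4 in the frame of well below 0.056 m), for 0.1 s.
3. every tile lies flat in the well (horizontal distance between each of tile1, tile2, tile3, tile4 and well below 0.006 m and z of tile1 in the frame of well between -0.004 and 0.042 m and angle between the z axis of each of tile1, tile2, tile3, tile4 and the z axis of cassette, either way round below 0.08 rad and z of tile2 in the frame of well between -0.004 and 0.042 m and z of tile3 in the frame of well between -0.004 and 0.042 m and z of tile4 in the frame of well between -0.004 and 0.042 m), for 0.2 s.
At the end, for the whole second after the job is handed in: Every tile present lies flat (within 0.08 rad) in the well, centred within 6 mm; the lid is level, centred within 8 mm, its ears under the hooks (lid's x within 0.2 rad of the cassette's x) and held down by them, its underside 64 to 69.5 mm above the cassette's underside, at rest (all of step 3 and z of lid in the frame of cassette between 0.064 and 0.0695 m and horizontal distance between lid and cassette below 0.008 m and angle between the x axis of lid and the x axis of cassette, either way round below 0.2 rad and angle between the z axis of lid and the z axis of cassette, either way round below 0.05 rad and linear speed of lid below 0.02 m/s); the robot touches nothing.
It fails at once if the dish is moved more than 30 mm or tipped (distance of dish from where it was at the start of the episode above 0.03 m or angle between dish's own z axis and vertical above 0.5 rad).
It fails at once if the ring box is moved more than 30 mm or tipped (distance of ring_box from where it was at the start of the episode above 0.03 m or angle between ring_box's own z axis and vertical above 0.5 rad).
It fails at once if the lint brush is moved more than 30 mm or tipped (distance of lint_brush from where it was at the start of the episode above 0.03 m or angle between lint_brush's own z axis and vertical above 0.5 rad).
Of tile1, tile2, tile3, tile4 only 2 to 4 are there at a start; the rules pass over those that are not, and their reading is None.
At some moment in a run one of lid, tile1, tile2, tile3, tile4 may be knocked a few centimetres aside while the robot is not near it.
It also fails if it takes over 210 s, if anything falls off the work surface, if the arm or the gripper's body presses on something with over 40 N, if the wrist force passes 120 N, or if a joint passes its speed limit or range.

## Robot

A 6-joint arm with a two-finger parallel gripper is mounted at the origin on the work surface. World frame = base frame: x ahead of the robot, y to its left, z up, the work surface at z = 0. Lengths are in m, angles in rad, forces in N, time in s.
With the tool pointing down it reaches from about 0.35 to 0.975 m from the base axis. Payload 4.9 kg.
Tool frame: the origin (TCP) lies midway between the tips of the shut fingers; the grasp point (between the pads) lies 19 mm behind it; z points along the fingers, y is the direction in which the jaws open and shut (so a half turn about z gives the same grasp; the last joint's range is limited). The gripper opens to 85 mm and grips with 20 to 120 N. Pads are 22 mm wide; open, the fingers measure 114 mm over their backs; the gripper's body (76 mm by 85 mm) begins 54 mm behind the grasp point. The pads swing forward as they close: fully open they stand 13 mm farther back than shut.
Start: joints at [-1.468, 0.053, 1.613, -0, 1.476, -0.119], TCP at [0.137, -0.61, 0.231] pointing down, gripper open.
Joint ranges: [-3.01, 3.01], [-1.01, 2.22], [0.06, 2.58], [-1.02, 4.17], [0.09, 2.62], [-3.14, 3.14]. Speed limits (rad/s): [2.57, 2.57, 3.14, 3.14, 3.14, 3.14].

## Interface

Orientations are given as a unit quaternion [w, x, y, z].
In Python, from plant import state, grab_frame, camera_params, job_done, boxes_of gives the robot as it stands.
- The arm moves only by the tool step_arm, never from a script. Its argument "steps" is a list of rows, each a list of 4 numbers: the shift along the tool's x, y, z in mm, then the turn about the tool's z in degrees. A call has 1 to 8 rows; each row shifts and turns the pose as measured when the row begins, along the tool's axes as they then stand; what a row does not reach is not made up. A row lasts 1/10 s, in which the tool goes at most 50 mm and 8.59 degrees, less where a joint would pass 70% of its speed; a pose out of reach is approached as far as the arm can. A call is refused whole if a number of a shift passes 50 or a number of a turn 8.59, either way. A call with a gripper value outside its range is refused whole. "claw" is the opening in per cent of the stroke, from 0 (shut) to 100 (fully open), set as the call begins (left out, the last holds). The fingers move at their own pace and stop on an object; the grip force is fixed at half the most. Time passes only in rows, so rows that do not move let the fingers close. It gives the time, the measured TCP pose, the force and the opening at its end, in the units of the state.
- state(): the state, without advancing time (a new reading comes with each control period).
- grab_frame(name): name is "side" or "top" or "wrist"; returns (picture, depth): 400x640x3 uint8, red, green, blue; 400x640 float32, m along the optical axis (not along the pixel's ray), 0 where there is no reading.
- camera_params(name): a dict with "mtx" (3x3 intrinsics, pixels), "extrinsics" (4x4, takes a point from camera to world coordinates); the wrist camera has in their place "T_tool_cam" (4x4, takes a point from camera to tool coordinates, whose origin is the TCP and whose axes are the flange's). Camera axes: x right, y down, z forward; pixel columns grow to the right and rows downward; lengths in m; the calibration is good to about 2 mm. The wrist camera is an equidistant fisheye: a pixel r from the principal point sees the ray r / f radians off the axis. A picture is of the moment at which its call begins: read the wrist's pose just before it. camera_params takes no time and is no camera call.
- job_done(): hands the job in, once; it reports no verdict.
Trained networks look in the newest picture that a camera, given by its name, has taken for a name from the list of things; names that differ only in an ending like _2 or _b are one class to them, and where a whole thing is asked for, a point or a joint stands for the part that bears it (a point fixed in the world has none). Each returns a list of dicts, best first, with "p" (0 to 1); they miss things now and then, are a little off and sometimes report something else, mostly with a low value. They report only what shows in the picture. A call takes as long as a camera call. They do not tell look-alikes from the thing itself.
- boxes_of(camera, label): "box" ([left, top, width, height] in pixels, round what is visible of it).
The state is a dict: "time": time; "joint_pos": joint angles; "joint_vel": joint speeds; "joint_efforts": joint torques, N m; "tool_pos": TCP position; "tool_rot": TCP orientation; "contact_force": force on the tool from outside, world axes, zero at the start; "ft_torque": the same for the moment, N m; "gripper_width": opening from 0.0 (shut) to 1.0 (fully open).
Only numpy, scipy, OpenCV 4.12 (cv2) and the standard library are available. Lean on these libraries where they do the work, as an engineer would, in place of code of your own. Each camera call takes 0.05 s, during which the arm holds its last target. There are 200 camera calls.

## Working session

There is one attempt and no reset: what is moved stays moved. The work goes in short steps, Python scripts to look and compute and a tool call to move; the robot and the scene stay as the last step left them, time stands still between calls to the robot, and variables do not carry over. Pictures are saved under pics/ and viewed, about 12 in all and at most 16, crops included, and the job is handed in when it is done.

Besides the shell and the picture viewer there is one more tool, called as name(argument=value, ...), one argument or row to a line, values as JSON. step_arm: Moves the arm, as the interface text tells. Its arguments: {"type":"object","properties":{"steps":{"type":"array"},"claw":{"type":"number"}},"required":["steps"]}

```bash
mkdir -p pics; ls; cat > h.py <<'E'
import numpy as np, cv2
from plant import *
from scipy.spatial.transform import Rotation as R
def cloud(name):
    s=state(); im,d=grab_frame(name); p=camera_params(name); K=np.array(p['mtx'])
    v,u=np.mgrid[:400,:640]; x=(u-K[0,2])/K[0,0]; y=(v-K[1,2])/K[1,1]
    if 'extrinsics' in p:
        T=np.array(p['extrinsics']); P=np.stack([x*d,y*d,d],-1)
    else:
        q=s['tool_rot']; T=np.eye(4); T[:3,:3]=R.from_quat([q[1],q[2],q[3],q[0]]).as_matrix(); T[:3,3]=s['tool_pos']; T=T@np.array(p['T_tool_cam'])
        r=np.hypot(x,y)+1e-9; P=np.stack([x/r*np.tan(r)*d,y/r*np.tan(r)*d,d],-1)
    W=P@T[:3,:3].T+T[:3,3]; W[d<=0]=np.nan
    return im,W
def save(n,im,sc=1): cv2.imwrite('pics/'+n+'.png',cv2.cvtColor(cv2.resize(im,None,fx=sc,fy=sc),cv2.COLOR_RGB2BGR))
E
python3 - <<'E'
from h import *
s=state();print(s)
im,W=cloud('top');save('top1',im,1.25);np.savez('top1',im=im,W=W)
for l in ['cassette','lid','tile1','dish','ring_box','lint_brush']:
    for b in boxes_of('top',l):
        x,y,w,h=b['box'];c=W[int(y+h/2),int(x+w/2)];print(l,round(b['p'],2),np.round(b['box']),c.round(3))
im,W=cloud('side');save('side1',im,1.25)
print(camera_params('top')['extrinsics'],camera_params('wrist'))
E
```

```text
pics
{'time': 0.0, 'joint_pos': array([-1.46802370e+00,  5.33831467e-02,  1.61428245e+00, -5.98135249e-05,
        1.47596353e+00, -1.18986748e-01]), 'joint_vel': array([ 1.81007328e-04,  9.12078353e-04,  2.11862386e-05,  1.31932096e-03,
       -9.03346627e-04, -8.36022316e-04]), 'joint_efforts': array([ 8.17147593e-04, -3.93676043e+01, -3.70180678e+01, -1.05868410e-04,
        7.03051468e-03,  6.33809591e-06]), 'tool_pos': array([ 0.1373955 , -0.60908553,  0.2300536 ]), 'tool_rot': array([-1.01844380e-03,  9.93858311e-01,  1.10655415e-01, -2.15136957e-05]), 'contact_force': array([ 0.48900629,  0.06605081, -0.34843   ]), 'ft_torque': array([-0.0020834 , -0.00801736, -0.04607238]), 'gripper_width': 1.0030726509968253}
cassette 0.56 [234. 174.  46.  72.] [0.507 0.191 0.074]
lid 0.86 [181. 136.  45.  38.] [0.648 0.343 0.045]
lid 0.8 [158. 196.  47.  58.] [0.465 0.397 0.026]
lid 0.67 [230. 187.  43.  44.] [0.504 0.199 0.111]
tile1 0.86 [377. 270.  28.  25.] [ 0.327 -0.16   0.015]
tile1 0.82 [386. 227.  28.  28.] [ 0.438 -0.187  0.007]
tile1 0.64 [385. 175.  18.  24.] [ 0.583 -0.165  0.0
[... 319 characters left out ...]
.71988348e-02 -9.00481087e-04  3.90299359e-02]
 [ 3.79363374e-03 -1.06507362e-01 -9.94304677e-01  1.23750807e+00]
 [ 0.00000000e+00  0.00000000e+00  0.00000000e+00  1.00000000e+00]] {'mtx': array([[309.70691629,   0.        , 318.10454904],
       [  0.        , 309.70691629, 199.87053926],
       [  0.        ,   0.        ,   1.        ]]), 'T_tool_cam': array([[ 1.05625773e-03, -9.52519436e-01, -3.04475958e-01,
         7.57414814e-02],
       [ 9.99999431e-01,  1.05132588e-03,  1.80141603e-04,
        -2.55246384e-04],
       [ 1.48515078e-04, -3.04475975e-01,  9.52520004e-01,
        -1.41852141e-01],
       [ 0.00000000e+00,  0.00000000e+00,  0.00000000e+00,
         1.00000000e+00]])}
```

View pics/top1.png

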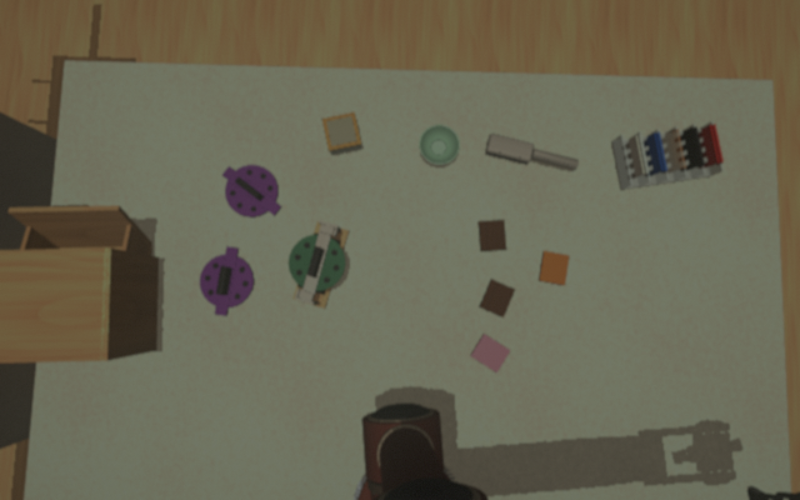

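View pics/side1.png

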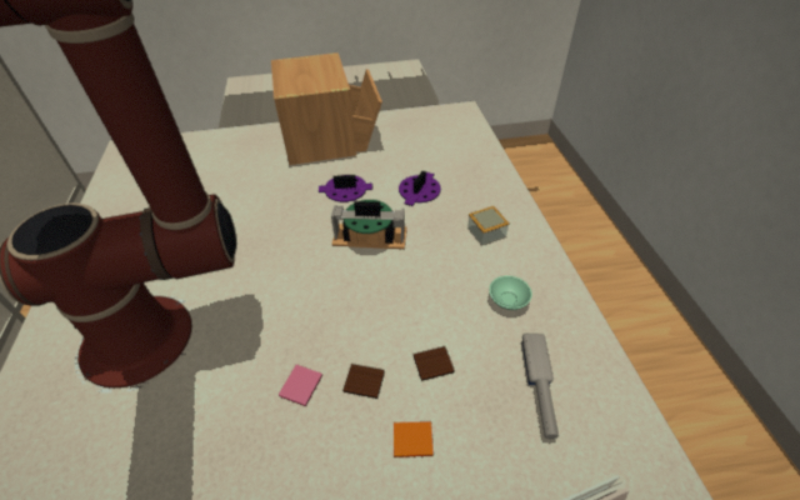

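Two dark tiles show at (492,235) and (497,298) in the top view; the orange (553,268) and pink (490,352) ones are look-alikes. The green lid sits on the cassette at (318,263), and the two purple lids (252,190) and (227,280) are look-alikes. I'm heading over the tiles first for a closer look.

```bash
cat >> h.py <<'E'
import sys
def pose():
    s=state(); q=s['tool_rot']; M=R.from_quat([q[1],q[2],q[3],q[0]]).as_matrix()
    return np.array(s['tool_pos']),M,np.arctan2(M[1,0],M[0,0])
def plan(x,y,z,yawdeg=None,step=45):
    p,M,yaw=pose(); t=np.array([x,y,z]); yt=yaw if yawdeg is None else np.radians(yawdeg)
    dy=(yt-yaw+np.pi)%(2*np.pi)-np.pi
    n=int(max(np.ceil(np.linalg.norm(t-p)*1000/step),np.ceil(abs(np.degrees(dy))/8.5),1)); D=(t-p)/n*1000
    rows=[]
    for i in range(n):
        a=yaw+dy*i/n; rows.append([round(v,1)+0 for v in (D[0]*np.cos(a)+D[1]*np.sin(a),D[0]*np.sin(a)-D[1]*np.cos(a),-D[2],-np.degrees(dy)/n)])
    print('yaw',round(np.degrees(yaw),2),'n',n); print(rows)
if __name__=='__main__': plan(*map(float,sys.argv[1:]))
E
python3 h.py 0.45 -0.22 0.38
```

```text
yaw 12.71 n 12
[[np.float64(32.5), np.float64(-25.9), np.float64(-12.4), np.float64(0.0)], [np.float64(32.5), np.float64(-25.9), np.float64(-12.4), np.float64(0.0)], [np.float64(32.5), np.float64(-25.9), np.float64(-12.4), np.float64(0.0)], [np.float64(32.5), np.float64(-25.9), np.float64(-12.4), np.float64(0.0)], [np.float64(32.5), np.float64(-25.9), np.float64(-12.4), np.float64(0.0)], [np.float64(32.5), np.float64(-25.9), np.float64(-12.4), np.float64(0.0)], [np.float64(32.5), np.float64(-25.9), np.float64(-12.4), np.float64(0.0)], [np.float64(32.5), np.float64(-25.9), np.float64(-12.4), np.float64(0.0)], [np.float64(32.5), np.float64(-25.9), np.float64(-12.4), np.float64(0.0)], [np.float64(32.5), np.float64(-25.9), np.float64(-12.4), np.float64(0.0)], [np.float64(32.5), np.float64(-25.9), np.float64(-12.4), np.float64(0.0)], [np.float64(32.5), np.float64(-25.9), np.float64(-12.4), np.float64(0.0)]]
```

step_arm(
  steps=[
    [32, -26, -12, 0],
    [32, -26, -12, 0],
    [32, -26, -12, 0],
    [32, -26, -12, 0],
    [32, -26, -12, 0],
    [32, -26, -12, 0],
    [32, -26, -12, 0],
    [32, -26, -12, 0],
  ],
)

```text
time: 1.2
tool_pos: [0.3452, -0.344, 0.3281]
tool_rot: [-0.002, 0.994, 0.106, 0.0]
contact_force: [0.5, -0.8, -0.6]
gripper_width: 0.997
```

step_arm(
  steps=[
    [32, -26, -12, 0],
    [32, -26, -12, 0],
    [32, -26, -12, 0],
    [32, -26, -12, 0],
    [0, 0, 0, 0],
    [0, 0, 0, 0],
  ],
)

```text
time: 1.8
tool_pos: [0.4542, -0.2057, 0.3823]
tool_rot: [0.0, 0.994, 0.109, 0.003]
contact_force: [0.4, -0.6, 0.2]
gripper_width: 0.998
```

```bash
sed -i 's/\[round(v,1)+0 for v/[float(round(v,1)) for v/' h.py; cat >> h.py <<'E'
def rect(W,mask,zlo,zhi):
    m=mask&(W[...,2]>zlo)&(W[...,2]<zhi); n,l,st,_=cv2.connectedComponentsWithStats(m.astype(np.uint8))
    for i in range(1,n):
        if st[i,4]>150:
            Q=W[l==i]; (cx,cy),(w,h),a=cv2.minAreaRect((Q[:,:2]*1000).astype(np.float32))
            if w<h: w,h,a=h,w,a+90
            print('c',round(cx,1),round(cy,1),'size',round(w,1),round(h,1),'longaxis deg',round((a+90)%180-90,1),'z',np.median(Q[:,2]).round(4),'px',st[i])
E
python3 - <<'E'
from h import *
print(pose()[0],pose()[2]);im,W=cloud('wrist');save('w1',im,1.25);np.savez('w1',im=im,W=W)
rgb=im.astype(int);m=(rgb.sum(-1)<150)&(rgb[...,0]>rgb[...,2]+5)
rect(W,m,0.003,0.05)
for b in boxes_of('wrist','tile1'):
    x,y,w,h=b['box'];print(b['p'],b['box'],im[int(y+h/2),int(x+w/2)],W[int(y+h/2),int(x+w/2)])
im,W=cloud('top');save('top2',im,1.25)
E
```

```text
[ 0.4541938  -0.20566327  0.38234905] 0.21935714371517662
c 574.7 -167.9 size 63.4 53.0 longaxis deg 4.1 z 0.0094 px [293  56  38  41 919]
c 433.5 551.8 size 246.9 23.7 longaxis deg 7.9 z 0.0279 px [   1   60   17  102 1306]
c 440.1 -180.2 size 64.8 54.5 longaxis deg -21.7 z 0.0091 px [ 279  134   47   44 1081]
c 71.8 60.7 size 104.0 23.4 longaxis deg -41.8 z 0.0093 px [151 290  31  18 223]
0.95 [290.9, 53.5, 41.9, 42.2] [67 44 27] [ 0.57718993 -0.16650837  0.00844091]
0.86 [361.7, 110.3, 41.6, 47.0] [146  90  38] [ 0.50846254 -0.30419094  0.00766096]
0.82 [284.3, 132.0, 41.7, 46.7] [42 28 25] [ 0.44268368 -0.18601289  0.01077969]
0.56 [258.8, 192.4, 45.9, 45.9] [106  58  63] [ 0.32825921 -0.1664658   0.0093876 ]
```

View pics/top2.png

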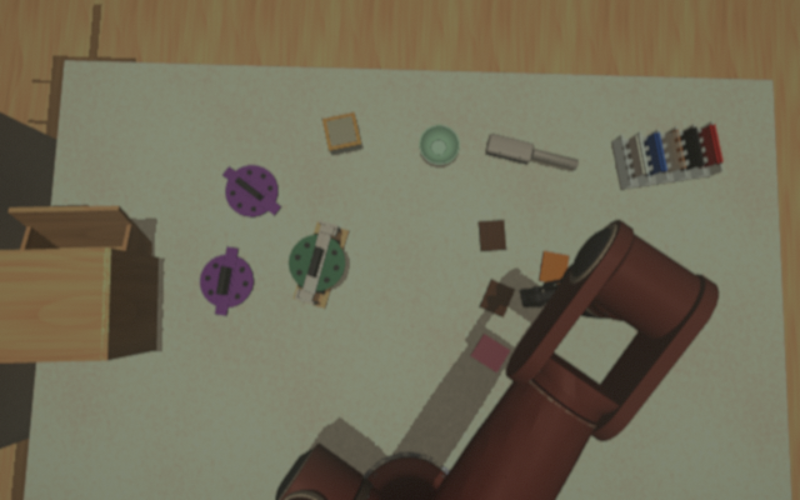

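```bash
python3 h.py 0.47 0.17 0.33 -17
```

```text
yaw 12.38 n 9
[[10.8, -40.5, 5.8, 3.3], [8.5, -41.1, 5.8, 3.3], [6.1, -41.5, 5.8, 3.3], [3.7, -41.8, 5.8, 3.3], [1.4, -41.9, 5.8, 3.3], [-1.0, -41.9, 5.8, 3.3], [-3.4, -41.8, 5.8, 3.3], [-5.8, -41.5, 5.8, 3.3], [-8.1, -41.1, 5.8, 3.3]]
```

The top view, with the arm out of the way, confirms just two dark tiles, at (492,235) and (497,298). I'll go over the lid next.

step_arm(
  steps=[
    [11, -42, 6, 3.4],
    [8, -42, 6, 3.4],
    [6, -42, 6, 3.4],
    [4, -42, 6, 3.4],
    [1, -42, 6, 3.4],
    [-1, -42, 6, 3.4],
    [-3, -42, 6, 3.4],
    [-6, -42, 6, 3.4],
  ],
)

```text
time: 2.75
tool_pos: [0.4751, 0.1276, 0.3274]
tool_rot: [0.001, 0.988, -0.155, 0.001]
contact_force: [1.8, 0.6, -0.2]
gripper_width: 1.0
```

step_arm(
  steps=[
    [-8, -41, 5, 2],
    [0, 0, 0, 0],
    [0, 0, 0, 0],
  ],
)

```text
time: 3.05
tool_pos: [0.4793, 0.171, 0.3186]
tool_rot: [0.001, 0.985, -0.173, -0.002]
contact_force: [-0.9, 0.5, 0.4]
gripper_width: 0.999
```

```bash
python3 - <<'E'
from h import *
print(pose()[0],pose()[2]);im,W=cloud('wrist');save('w2',im,1.25);np.savez('w2',im=im,W=W)
rgb=im.astype(int);dark=(rgb.sum(-1)<110);rect(W,dark,0.09,0.13)
rect(W,rgb.sum(-1)<1000,0.077,0.09)
rect(W,rgb.sum(-1)<1000,0.10,0.13)
rect(W,rgb.sum(-1)<1000,0.003,0.013)
E
```

```text
[0.47934988 0.17095911 0.3186124 ] -0.34787163589089803
c 502.3 200.3 size 59.4 14.2 longaxis deg -12.8 z 0.1094 px [278 133  18  52 463]
c 36.0 45.3 size 77.9 15.3 longaxis deg -39.8 z 0.11 px [450 353  28  40 504]
c 571.8 181.8 size 41.1 22.8 longaxis deg 74.8 z 0.0802 px [265  88  36  21 519]
c 431.2 220.5 size 39.5 22.3 longaxis deg 74.0 z 0.0801 px [279 203  31  18 443]
c 539.2 571.3 size 64.5 6.4 longaxis deg 4.1 z 0.0838 px [ 67 204  23  35 197]
c 551.2 695.2 size 190.6 59.6 longaxis deg -67.3 z 0.0839 px [ 24 214  40  58 284]
c 442.5 551.1 size 131.8 4.9 longaxis deg 2.7 z 0.0836 px [ 91 232  44  68 395]
c 501.9 200.8 size 60.5 14.0 longaxis deg -14.4 z 0.1095 px [277 134  18  52 644]
c 475.8 665.7 size 232.0 200.2 longaxis deg -84.4 z 0.1131 px [   8  204  117  105 1996]
c 32.1 46.7 size 83.5 17.6 longaxis deg -35.8 z 0.1149 px [452 356  26  39 394]
c 575.5 -167.5 size 66.8 58.6 longaxis deg 5.8 z 0.009 px [ 474   15   41   46 1134]
c 508.1 -301.1 size 66.7 58.8 longaxis deg -8.8 z 0.009 px [546  45  26  37 783]
c 658.7 359.3 size 126.0 116.1 longaxis deg 12.9 z 0.0057 px [ 127   58   82   72 3438]
c 559.2 161.6 size 44.1 28.9 longaxis deg -20.2 z 0.0072 px [294  87  21  31 328]
c 440.4 -179.0 size 66.5 58.3 longaxis deg -22.6 z 0.009 px [ 505   92   30   43 1025]
c 324.5 -165.7 size 68.1 56.3 longaxis deg 59.8 z 0.0089 px [506 161  36  37 875]
c 460.7 402.3 size 124.2 116.9 longaxis deg 36.2 z 0.0056 px [ 161  171   62   84 2830]
c 414.8 549.4 size 187.9 6.0 longaxis deg 3.5 z 0.008 px [113 217  54  85 325]
c 513.4 740.5 size 64.8 24.6 longaxis deg -86.7 z 0.0094 px [ 53 232  17  20 168]
```

View pics/w2.png

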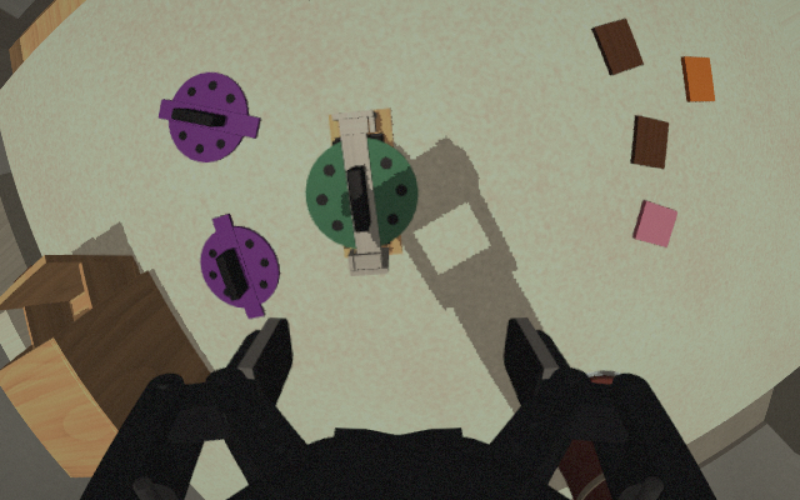

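The green lid's bar is at pixel (358,198) and the purple lids at (210,117) and (240,265). Bar and hooks agree on a centre of (502,201) mm and a yaw of −15.4°.

```bash
python3 h.py 0.502 0.2008 0.16 -15.4
```

```text
yaw -19.98 n 4
[[2.8, -9.0, 39.6, -1.1], [2.9, -9.0, 39.6, -1.1], [3.1, -8.9, 39.6, -1.1], [3.3, -8.8, 39.6, -1.1]]
```

step_arm(
  steps=[
    [3, -9, 40, -1.1],
    [3, -9, 40, -1.1],
    [3, -9, 40, -1.1],
    [3, -9, 38, -1.1],
    [0, 0, 0, 0],
    [0, 0, 0, 0],
  ],
  claw=70,
)

```text
time: 3.7
tool_pos: [0.5073, 0.1906, 0.1607]
tool_rot: [0.001, 0.99, -0.142, 0.003]
contact_force: [-1.1, -0.2, 0.8]
gripper_width: 0.702
```

```bash
python3 h.py 0.502 0.2008 0.079 -15.4
```

```text
yaw -16.38 n 2
[[-4.0, -4.2, 40.8, -0.5], [-3.9, -4.2, 40.8, -0.5]]
```

step_arm(
  steps=[
    [-4, -7, 30, -1],
    [-4, -5, 20, -0.5],
    [0, 0, 0, 0],
    [0, 0, 0, 0],
  ],
)

```text
time: 4.1
tool_pos: [0.51, 0.2013, 0.1209]
tool_rot: [-0.001, 0.991, -0.133, 0.011]
contact_force: [1.1, -0.6, 0.1]
gripper_width: 0.696
```

```bash
python3 h.py 0.502 0.2008 0.079 -15.4
```

```text
yaw -15.25 n 1
[[-7.6, 2.6, 41.9, 0.2]]
```

step_arm(
  steps=[
    [0, 0, 0, 0],
    [0, 0, 0, 0],
    [0, 0, 0, 0],
  ],
)

```text
time: 4.4
tool_pos: [0.5135, 0.2008, 0.1273]
tool_rot: [-0.003, 0.991, -0.134, 0.015]
contact_force: [0.1, -1.2, 0.2]
gripper_width: 0.7
```

step_arm(
  steps=[
    [-8, 2, 0, 0],
    [0, 0, 0, 0],
    [0, 0, 0, 0],
  ],
)

```text
time: 4.7
tool_pos: [0.5052, 0.2011, 0.1286]
tool_rot: [-0.003, 0.991, -0.134, 0.016]
contact_force: [-0.2, 0.4, 0.0]
gripper_width: 0.698
```

step_arm(
  steps=[
    [0, 0, -40, 0],
    [0, 0, 0, 0],
    [0, 0, 0, 0],
  ],
)

```text
time: 5.0
tool_pos: [0.5026, 0.2009, 0.1683]
tool_rot: [-0.003, 0.991, -0.133, 0.015]
contact_force: [-0.0, 0.9, 0.1]
gripper_width: 0.703
```

step_arm(
  steps=[
    [0, 0, 10, 0],
    [0, 0, 10, 0],
    [0, 0, 10, 0],
    [0, 0, 5, 0],
    [0, 0, 2, 0],
    [0, 0, 0, 0],
  ],
)

```text
time: 5.6
tool_pos: [0.5016, 0.2005, 0.1238]
tool_rot: [-0.002, 0.991, -0.133, 0.012]
contact_force: [0.0, 0.8, -0.2]
gripper_width: 0.702
```

step_arm(
  steps=[
    [0, 0, 10, 0],
    [0, 0, 10, 0],
    [0, 0, 10, 0],
    [0, 0, 5, 0],
    [0, 0, 3, 0],
    [0, 0, 0, 0],
  ],
)

```text
time: 6.2
tool_pos: [0.5026, 0.2005, 0.0823]
tool_rot: [-0.002, 0.991, -0.133, 0.012]
contact_force: [0.1, -0.3, -0.2]
gripper_width: 0.704
```

```bash
python3 h.py 0.502 0.2008 0.079 -15.4
```

```text
yaw -15.34 n 1
[[-0.7, -0.1, 3.3, 0.1]]
```

step_arm(
  steps=[
    [0, 0, 1, 0],
    [0, 0, 0, 0],
    [0, 0, 0, 0],
    [0, 0, 0, 0],
    [0, 0, 0, 0],
    [0, 0, 0, 0],
  ],
  claw=0,
)

```text
time: 6.8
tool_pos: [0.5035, 0.2009, 0.0823]
tool_rot: [-0.002, 0.991, -0.134, 0.013]
contact_force: [1.6, 0.9, -1.5]
gripper_width: 0.151
```

step_arm(
  steps=[
    [0, 0, 2, 0],
    [0, 0, 2, 0],
    [0, 0, 1, 0],
    [0, 0, 0, 0],
  ],
)

```text
time: 7.2
tool_pos: [0.5035, 0.2009, 0.0811]
tool_rot: [-0.002, 0.991, -0.134, 0.012]
contact_force: [-4.2, -0.0, 6.3]
gripper_width: 0.147
```

step_arm(
  steps=[
    [0, 0, 4, 0],
    [0, 0, 4, 0],
    [0, 0, 3, 0],
  ],
)

```text
time: 7.5
tool_pos: [0.5039, 0.2011, 0.0768]
tool_rot: [-0.001, 0.991, -0.133, 0.01]
contact_force: [-13.7, -2.4, 22.5]
gripper_width: 0.152
```

step_arm(
  steps=[
    [0, 0, -1, 0],
    [0, 0, 0, -4],
    [0, 0, 0.5, -8],
    [0, 0, 0.5, -8],
  ],
)

```text
time: 7.9
tool_pos: [0.5063, 0.2014, 0.0823]
tool_rot: [0.001, 0.999, 0.046, 0.013]
contact_force: [0.7, -0.6, -0.3]
gripper_width: 0.152
```

step_arm(
  steps=[
    [0, 0, 3, 0],
    [0, 0, 3, -6],
    [-1, 0, 2, -8],
    [-1, 0, 1, -8],
    [0, 0, 1, -8],
    [0, 0, 0, -8],
    [0, 0, 0, -8],
    [0, 0, 0, -8],
  ],
)

```text
time: 8.7
tool_pos: [0.5114, 0.2072, 0.0826]
tool_rot: [0.003, 0.867, 0.498, 0.021]
contact_force: [0.2, 0.7, 0.7]
gripper_width: 0.151
```

```bash
python3 - <<'E'
from h import *
s=state();print(s['time'],pose()[0],np.degrees(pose()[2]),pose()[1][:,2],s['contact_force'],s['ft_torque'])
im,W=cloud('wrist');save('w3',im,1.25)
E
```

```text
8.7 [0.51135462 0.20718077 0.08258356] 59.81101309379567 [ 0.03828265  0.01592883 -0.99913999] [0.16712433 0.74319479 0.73352118] [ 0.29871174  0.74332798 -0.46217986]
```

View pics/w3.png

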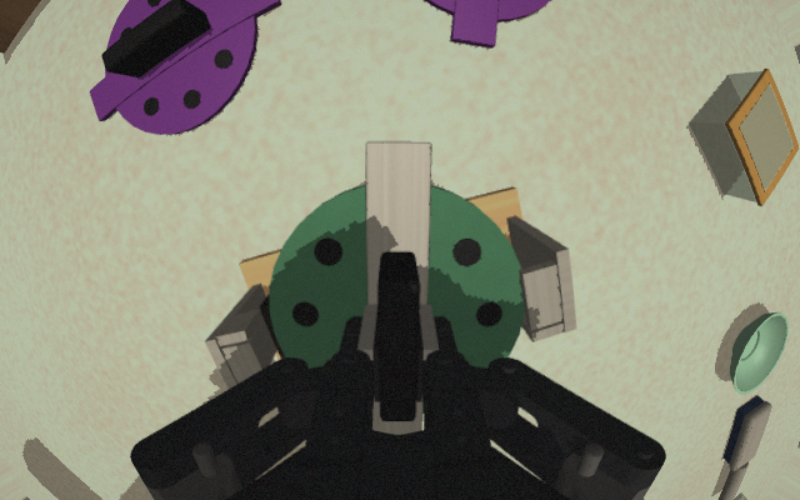

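The lid has turned about 75° and its ears are clear of both hooks, at (240,330) and (545,280), so I'll lift it.

step_arm(
  steps=[
    [0, 0, -10, 0],
    [0, 0, -20, 0],
    [0, 0, -25, 0],
    [0, 0, -25, 0],
    [0, 0, -15, 0],
    [0, 0, -5, 0],
    [0, 0, 0, 0],
  ],
)

```text
time: 9.45
tool_pos: [0.5041, 0.2033, 0.1768]
tool_rot: [0.003, 0.872, 0.488, 0.015]
contact_force: [0.0, 0.5, -1.8]
gripper_width: 0.152
```

```bash
python3 - <<'E'
from h import *
s=state();print(s['time'],pose()[0],np.degrees(pose()[2]),pose()[1][:,2],s['contact_force'],s['gripper_width'])
plan(0.42,0.03,0.17,74.6,35)
E
```

```text
9.45 [0.50413798 0.2033438  0.17677599] 58.50360741871299 [ 0.02954797  0.01026747 -0.99951063] [ 0.0129248   0.51219678 -1.82171816] 0.15182398884240111
yaw 58.5 n 6
[[-32.0, 3.1, 1.1, -2.7], [-32.1, 1.6, 1.1, -2.7], [-32.1, 0.1, 1.1, -2.7], [-32.1, -1.4, 1.1, -2.7], [-32.0, -2.9, 1.1, -2.7], [-31.8, -4.4, 1.1, -2.7]]
```

step_arm(
  steps=[
    [-20, 3, 1, -2],
    [-32, 2, 1, -3],
    [-32, 0, 1, -3],
    [-32, -1, 1, -3],
    [-32, -3, 1, -3],
    [-20, -4, 1, -2],
    [-10, 0, 0, 0],
    [0, 0, 0, 0],
  ],
)

```text
time: 10.25
tool_pos: [0.4208, 0.0367, 0.1553]
tool_rot: [0.001, 0.795, 0.607, 0.008]
contact_force: [-0.1, 0.4, -2.1]
gripper_width: 0.154
```

```bash
python3 - <<'E'
from h import *
s=state();print(s['time'],pose()[0],np.degrees(pose()[2]),pose()[1][:,2],s['contact_force'],s['gripper_width'])
plan(0.42,0.03,0.02,74.6,15)
E
```

```text
10.25 [0.42076547 0.03667125 0.15530686] 74.72552753393038 [ 0.01450236  0.00898637 -0.99985445] [-0.09754898  0.41865561 -2.11954528] 0.15360859514301903
yaw 74.73 n 10
[[-0.7, 0.1, 13.5, 0.0], [-0.7, 0.1, 13.5, 0.0], [-0.7, 0.1, 13.5, 0.0], [-0.7, 0.1, 13.5, 0.0], [-0.7, 0.1, 13.5, 0.0], [-0.7, 0.1, 13.5, 0.0], [-0.7, 0.1, 13.5, 0.0], [-0.7, 0.1, 13.5, 0.0], [-0.7, 0.1, 13.5, 0.0], [-0.7, 0.1, 13.5, 0.0]]
```

step_arm(
  steps=[
    [0, 0, 15, 0],
    [0, 0, 20, 0],
    [0, 0, 20, 0],
    [0, 0, 20, 0],
    [0, 0, 20, 0],
    [0, 0, 15, 0],
    [0, 0, 8, 0],
    [0, 0, 0, 0],
  ],
)

```text
time: 11.05
tool_pos: [0.426, 0.0434, 0.032]
tool_rot: [-0.0, 0.796, 0.605, 0.01]
contact_force: [-0.1, 0.3, -1.3]
gripper_width: 0.148
```

step_arm(
  steps=[
    [0, 0, 5, 0],
    [0, 0, 3, 0],
    [0, 0, 0, 0],
  ],
)

```text
time: 11.35
tool_pos: [0.4279, 0.0441, 0.0251]
tool_rot: [0.0, 0.796, 0.605, 0.011]
contact_force: [-0.0, 0.1, -1.7]
gripper_width: 0.153
```

step_arm(
  steps=[
    [0, 0, 4, 0],
    [0, 0, 3, 0],
    [0, 0, 3, 0],
    [0, 0, 0, 0],
  ],
)

```text
time: 11.75
tool_pos: [0.4295, 0.044, 0.0158]
tool_rot: [0.002, 0.796, 0.605, 0.012]
contact_force: [-0.4, -0.6, -1.2]
gripper_width: 0.15
```

step_arm(
  steps=[
    [0, 0, 2, 0],
    [0, 0, 0, 0],
  ],
)

```text
time: 11.95
tool_pos: [0.4304, 0.0439, 0.0156]
tool_rot: [0.002, 0.796, 0.605, 0.012]
contact_force: [-0.5, 0.7, -2.5]
gripper_width: 0.155
```

step_arm(
  steps=[
    [0, 0, 0, 0],
    [0, 0, 0, 0],
    [0, 0, 0, 0],
    [0, 0, -10, 0],
    [0, 0, -25, 0],
    [0, 0, -35, 0],
    [0, 0, -40, 0],
    [0, 0, -40, 0],
  ],
  claw=70,
)

```text
time: 12.75
tool_pos: [0.4227, 0.0422, 0.1661]
tool_rot: [-0.002, 0.796, 0.605, 0.008]
contact_force: [0.6, 0.6, -0.1]
gripper_width: 0.703
```

step_arm(
  steps=[
    [0, 0, -40, 0],
    [0, 0, -30, 0],
    [0, 0, -15, 0],
    [0, 0, -5, 0],
    [0, 0, 0, 0],
  ],
  claw=100,
)

```text
time: 13.25
tool_pos: [0.4237, 0.0408, 0.2714]
tool_rot: [0.004, 0.796, 0.605, 0.015]
contact_force: [0.9, -1.2, -0.2]
gripper_width: 0.999
```

```bash
python3 - <<'E'
from h import *
s=state();print(s['time'],pose()[0],np.degrees(pose()[2]),pose()[1][:,2],s['contact_force'],s['gripper_width'])
im,W=cloud('wrist');save('w4',im,1.25);np.savez('w4',im=im,W=W)
rgb=im.astype(int)
rect(W,rgb.sum(-1)<1000,0.076,0.084)
rect(W,rgb.sum(-1)<1000,0.035,0.055)
rect(W,rgb.sum(-1)<150,0.003,0.013)
plan(0.575,-0.168,0.15,4,40)
E
```

```text
13.25 [0.42365875 0.04076864 0.27144154] 74.48412167653795 [ 0.02833425  0.01143874 -0.99953305] [ 0.89527898 -1.16899778 -0.22913345] 0.998920784286212
c 431.0 220.1 size 41.1 22.7 longaxis deg 75.3 z 0.0801 px [267   3  22  36 650]
c 571.6 181.5 size 41.9 23.7 longaxis deg 74.9 z 0.0801 px [400   9  22  35 616]
c 39.0 10.8 size 130.6 53.4 longaxis deg -74.4 z 0.0798 px [ 50 239  53  68 317]
c 536.0 197.6 size 63.7 10.0 longaxis deg 85.0 z 0.0459 px [361   1  13  49 195]
c 786.0 164.0 size 74.9 72.7 longaxis deg 13.8 z 0.0447 px [ 507    3   51   59 1729]
c 453.1 214.3 size 53.1 19.1 longaxis deg 74.8 z 0.0395 px [292   9  17  42 161]
c 429.2 43.0 size 59.2 12.5 longaxis deg 74.5 z 0.0421 px [314 144  11  48 524]
c 38.5 8.7 size 140.8 63.5 longaxis deg -76.2 z 0.0452 px [ 61 227  57  73 750]
c 393.1 43.0 size 87.0 41.9 longaxis deg 74.1 z 0.0052 px [ 277  138   32   64 1391]
c 457.1 19.0 size 76.2 39.1 longaxis deg 73.9 z 0.0053 px [328 146  30  56 718]
c 32.0 29.9 size 212.3 123.5 longaxis deg -46.8 z 0.0098 px [  54  201   89   95 1577]
c 751.2 -191.7 size 97.1 30.9 longaxis deg 57.8 z 0.0074 px [520 223  25  50 189]
c 579.0 -165.3 size 54.8 54.5 longaxis deg -84.7 z 0.0091 px [424 245  37  33 485]
c 439.2 -177.9 size 64.1 55.2 longaxis deg -22.8 z 0.009 px [340 279  45  32 803]
c 7.6 -90.1 size 94.5 24.1 longaxis deg 15.0 z 0.0108 px [102 288  32  20 239]
yaw 74.49 n 9
[[-17.9, 22.4, 13.4, 7.8], [-14.6, 24.7, 13.4, 7.8], [-11.1, 26.4, 13.4, 7.8], [-7.4, 27.7, 13.4, 7.8], [-3.6, 28.4, 13.4, 7.8], [0.3, 28.7, 13.4, 7.8], [4.2, 28.4, 13.4, 7.8], [8.0, 27.5, 13.4, 7.8], [11.7, 26.2, 13.4, 7.8]]
```

The lid lies flat at (429,43). Next is tile A.

step_arm(
  steps=[
    [-14, 18, 8, 6],
    [-15, 25, 13, 8],
    [-11, 26, 13, 8],
    [-7, 28, 13, 8],
    [-4, 28, 13, 8],
    [0, 29, 13, 8],
    [4, 28, 13, 8],
    [8, 28, 13, 8],
  ],
)

```text
time: 14.1
tool_pos: [0.5551, -0.1406, 0.1563]
tool_rot: [-0.009, 0.996, 0.089, 0.006]
contact_force: [0.1, -0.2, 1.2]
gripper_width: 1.001
```

step_arm(
  steps=[
    [10, 22, 5, 6],
    [6, 10, 0, 3],
    [0, 4, 0, 0],
    [0, 0, 0, 0],
    [0, 0, 0, 0],
  ],
)

```text
time: 14.6
tool_pos: [0.5703, -0.1749, 0.1371]
tool_rot: [-0.014, 1.0, 0.006, -0.004]
contact_force: [-0.2, 0.2, 0.1]
gripper_width: 0.999
```

```bash
cat > look.py <<'E'
from h import *
s=state();print(s['time'],pose()[0],np.degrees(pose()[2]),pose()[1][:,2].round(3),s['contact_force'].round(1),s['gripper_width'])
im,W=cloud('wrist');save('w_%04d'%(s['time']*10),im,1.25);rgb=im.astype(int)
rect(W,rgb.sum(-1)<150,0.004,0.013)
print('2:');rect(W,rgb.sum(-1)<150,0.0165,0.024)
E
python3 look.py; python3 h.py 0.575 -0.168 0.08 4.5 20
```

```text
14.6 [ 0.57027759 -0.1749449   0.13708794] 0.7067663825587487 [-0.008  0.027 -1.   ] [-0.2  0.2  0.1] 0.998967399734199
c 575.3 -168.2 size 65.7 54.9 longaxis deg 4.4 z 0.0092 px [ 284  144   63   74 4090]
c 440.8 -179.5 size 67.6 56.0 longaxis deg -22.6 z 0.0091 px [ 291  270   70   61 2536]
2:
c 435.1 40.5 size 58.3 3.4 longaxis deg 73.8 z 0.0201 px [119 287  43  20 176]
yaw 0.71 n 3
[[1.6, -2.2, 19.0, -1.3], [1.7, -2.2, 19.0, -1.3], [1.7, -2.2, 19.0, -1.3]]
```

step_arm(
  steps=[
    [2, -3, 20, -1.5],
    [2, -3, 25, -1.3],
    [2, -2, 25, -1.3],
    [0, 0, 18, 0],
    [0, 0, 10, 0],
    [0, 0, 5, 0],
    [0, 0, 0, 0],
  ],
)

```text
time: 15.35
tool_pos: [0.5764, -0.1602, 0.0357]
tool_rot: [-0.012, 0.999, 0.047, 0.0]
contact_force: [0.1, 0.0, -0.5]
gripper_width: 0.996
```

```bash
python3 h.py 0.5753 -0.1682 0.000 4.4 20
```

```text
yaw 5.42 n 2
[[-0.9, 3.9, 17.8, 0.5], [-0.9, 4.0, 17.8, 0.5]]
```

step_arm(
  steps=[
    [-1, 5, 10, 0.5],
    [-1, 4, 10, 0.5],
    [0, 1, 8, 0],
    [0, 0, 5, 0],
    [0, 0, 2, 0],
    [0, 0, 0, 0],
  ],
)

```text
time: 15.95
tool_pos: [0.5772, -0.1717, 0.0004]
tool_rot: [-0.011, 0.999, 0.038, 0.002]
contact_force: [0.3, 0.6, 0.1]
gripper_width: 1.003
```

```bash
python3 h.py 0.5753 -0.1682 -0.002 4.4 20
```

```text
yaw 4.3 n 1
[[-1.6, -3.6, 2.4, -0.1]]
```

step_arm(
  steps=[
    [-1.5, -4, 1.5, 0],
    [0, 0, 0, 0],
  ],
)

```text
time: 16.15
tool_pos: [0.5754, -0.1675, -0.0009]
tool_rot: [-0.011, 0.999, 0.038, 0.002]
contact_force: [0.1, 0.9, -0.1]
gripper_width: 1.001
```

step_arm(
  steps=[
    [0, 0, 0, 0],
    [0, 0, 0, 0],
    [0, 0, 0, 0],
    [0, 0, 0, 0],
    [0, 0, 0, 0],
  ],
  claw=0,
)

```text
time: 16.65
tool_pos: [0.5769, -0.1677, 0.0012]
tool_rot: [-0.01, 0.999, 0.038, 0.004]
contact_force: [-0.6, 0.1, -0.6]
gripper_width: 0.627
```

step_arm(
  steps=[
    [0, 0, -5, 0],
    [0, 0, -10, 0],
    [0, 0, -15, 0],
    [0, 0, -15, 0],
    [0, 0, -10, 0],
    [0, 0, -3, 0],
    [0, 0, 0, 0],
  ],
)

```text
time: 17.35
tool_pos: [0.5773, -0.1695, 0.0662]
tool_rot: [-0.01, 0.999, 0.038, 0.005]
contact_force: [0.0, 0.3, 0.1]
gripper_width: 0.629
```

```bash
python3 look.py; python3 h.py 0.4405 -0.1795 0.06 -22.6 25
```

```text
17.35 [ 0.57728192 -0.1694847   0.0661745 ] 4.334983772975749 [ 0.01  0.02 -1.  ] [0.  0.3 0.1] 0.6288964781493547
c 436.1 45.0 size 49.4 4.2 longaxis deg 74.8 z 0.0103 px [ 86 313  38  23 168]
c 460.5 -185.3 size 51.7 27.1 longaxis deg 71.1 z 0.0088 px [294 322  66  26 827]
2:
c 436.4 46.1 size 48.5 4.5 longaxis deg 75.4 z 0.0205 px [ 81 318  39  25 229]
yaw 4.34 n 6
[[-22.9, -0.1, 1.0, 4.5], [-22.8, 1.7, 1.0, 4.5], [-22.6, 3.5, 1.0, 4.5], [-22.2, 5.3, 1.0, 4.5], [-21.8, 7.0, 1.0, 4.5], [-21.1, 8.7, 1.0, 4.5]]
```

step_arm(
  steps=[
    [-15, 0, 1, 3.5],
    [-23, 2, 1, 4.5],
    [-23, 3, 1, 4.5],
    [-22, 5, 1, 4.5],
    [-22, 7, 1, 4.5],
    [-18, 8, 1, 4],
    [-8, 4, 0, 1.5],
    [0, 0, 0, 0],
  ],
)

```text
time: 18.2
tool_pos: [0.4349, -0.1786, 0.0532]
tool_rot: [-0.012, 0.979, -0.205, -0.001]
contact_force: [-0.2, -0.2, -1.2]
gripper_width: 0.63
```

```bash
python3 - <<'E'
from h import *
im,W=cloud('wrist');save('w5',im,1.25);rgb=im.astype(int);print(pose()[0],pose()[1][:,2].round(3))
rect(W,rgb.sum(-1)<150,0.05,0.09);print();rect(W,rgb.sum(-1)<150,0.004,0.013)
plan(0.442,-.180,0.04,-22.6,10)
E
```

```text
[ 0.43539656 -0.17863043  0.05331713] [ 0.003  0.024 -1.   ]
c 434.0 -180.1 size 66.5 57.8 longaxis deg -23.5 z 0.062 px [  248   197   141   122 14385]
c 454.3 -149.5 size 9.2 3.0 longaxis deg -81.3 z 0.0781 px [224 256  22  28 263]
c 425.2 -215.8 size 8.7 3.0 longaxis deg 35.5 z 0.0762 px [391 256  22  28 272]
c 450.3 206.3 size 58.8 21.9 longaxis deg 89.7 z 0.0656 px [  0 333  23  19 288]

c 461.5 -188.9 size 55.2 20.1 longaxis deg 66.8 z 0.0092 px [ 272  164   89   33 2773]
c 434.3 39.1 size 58.8 12.7 longaxis deg 63.2 z 0.0104 px [ 85 302  47  15 171]
yaw -23.64 n 2
[[3.3, -0.7, 6.7, -0.5], [3.3, -0.7, 6.7, -0.5]]
```

View pics/w5.png

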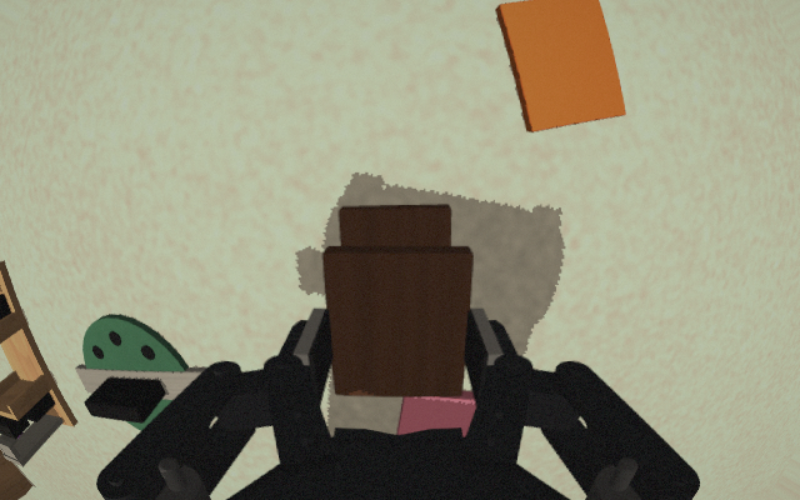

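The held tile is at about (398,320) and tile B shows just behind it at (395,228). I'll place it.

```bash
python3 h.py 0.442 -.178 0.0135 -22.6 10
```

```text
yaw -23.64 n 5
[[1.2, -0.6, 8.0, -0.2], [1.2, -0.6, 8.0, -0.2], [1.2, -0.6, 8.0, -0.2], [1.2, -0.6, 8.0, -0.2], [1.2, -0.6, 8.0, -0.2]]
```

step_arm(
  steps=[
    [3, -1, 8, -0.5],
    [3, -1, 10, -0.5],
    [1, 0, 8, 0],
    [0, 0, 3, 0],
    [0, 0, 0, 0],
  ],
)

```text
time: 18.75
tool_pos: [0.446, -0.1788, 0.0216]
tool_rot: [-0.012, 0.981, -0.194, -0.0]
contact_force: [0.5, -0.8, -0.1]
gripper_width: 0.631
```

```bash
python3 h.py 0.442 -.178 0.0125 -22.6 10
```

```text
yaw -22.33 n 1
[[-4.0, 0.8, 9.1, 0.3]]
```

step_arm(
  steps=[
    [-3, 1, 3, 0],
    [-1, 0, 3, 0],
    [0, 0, 2, 0],
    [0, 0, 0, 0],
  ],
)

```text
time: 19.15
tool_pos: [0.4417, -0.178, 0.0129]
tool_rot: [-0.012, 0.981, -0.193, -0.0]
contact_force: [0.9, 0.7, -0.4]
gripper_width: 0.63
```

```bash
python3 h.py 0.442 -.178 0.0115 -22.6 10
```

```text
yaw -22.31 n 1
[[0.3, -0.1, 1.4, 0.3]]
```

step_arm(
  steps=[
    [0, 0, 1.5, 0],
    [0, 0, 0, 0],
  ],
)

```text
time: 19.35
tool_pos: [0.4419, -0.1781, 0.0117]
tool_rot: [-0.012, 0.981, -0.194, -0.0]
contact_force: [-0.4, -0.4, 0.7]
gripper_width: 0.627
```

step_arm(
  steps=[
    [0, 0, 0, 0],
    [0, 0, 0, 0],
    [0, 0, 0, 0],
    [0, 0, -8, 0],
    [0, 0, -15, 0],
    [0, 0, -20, 0],
    [0, 0, -20, 0],
    [0, 0, -10, 0],
  ],
  claw=100,
)

```text
time: 20.15
tool_pos: [0.4408, -0.1794, 0.0878]
tool_rot: [-0.012, 0.981, -0.194, -0.001]
contact_force: [-0.3, 0.4, -0.4]
gripper_width: 1.004
```

```bash
sed -i 's/0.0165,0.024/0.0155,0.024/' look.py; python3 look.py
```

```text
20.15 [ 0.44084489 -0.17944402  0.0878363 ] -22.31616804470042 [ 0.003  0.025 -1.   ] [-0.3  0.4 -0.4] 1.0037473454636718
2:
c 441.3 -179.2 size 66.0 55.4 longaxis deg -21.9 z 0.0192 px [ 279  165   79   86 6457]
c 434.2 38.9 size 58.7 12.1 longaxis deg 63.5 z 0.0197 px [ 98 288  47  13 235]
```

step_arm(
  steps=[
    [0, 0, 0, -5],
    [0, 0, 0, -8.5],
    [0, 0, 0, -8.5],
    [0, 0, 0, -8.5],
    [0, 0, 0, -8.5],
    [0, 0, 0, -8.5],
    [0, 0, 0, -8.5],
    [0, 0, 0, -8.5],
  ],
)

```text
time: 21.0
tool_pos: [0.4403, -0.1791, 0.0869]
tool_rot: [-0.011, 0.93, 0.368, 0.006]
contact_force: [-0.2, -0.3, 0.1]
gripper_width: 1.004
```

step_arm(
  steps=[
    [0, 0, 0, -8.5],
    [0, 0, 0, -6],
    [0, 0, 0, -5],
    [0, 0, 0, -2],
    [0, 0, 0, 0],
  ],
)

```text
time: 21.5
tool_pos: [0.4385, -0.178, 0.0837]
tool_rot: [-0.012, 0.841, 0.541, 0.007]
contact_force: [0.5, -0.7, 0.4]
gripper_width: 0.998
```

```bash
python3 look.py; python3 h.py 0.4413 -.1792 0.003 67.9 18
```

```text
21.5 [ 0.43851971 -0.17804866  0.08374358] 65.45025148074923 [-0.002  0.027 -1.   ] [ 0.5 -0.7  0.4] 0.9975564078468047
c 747.3 -197.5 size 90.8 6.4 longaxis deg 76.3 z 0.0085 px [604  58  15  91 560]
c 47.8 -62.8 size 183.0 55.5 longaxis deg 36.2 z 0.0092 px [  0 176  22 112 931]
2:
c 747.5 -184.6 size 68.1 4.5 longaxis deg 77.8 z 0.0182 px [613  56   9  70 167]
c 730.9 -302.6 size 70.2 4.6 longaxis deg 76.8 z 0.0187 px [616 173  11  63 160]
c 441.1 -178.5 size 65.3 56.1 longaxis deg -22.2 z 0.0192 px [ 278  176   94   77 6631]
yaw 65.42 n 5
[[0.0, 0.6, 16.1, -0.5], [0.0, 0.6, 16.1, -0.5], [0.0, 0.6, 16.1, -0.5], [-0.0, 0.6, 16.1, -0.5], [-0.0, 0.6, 16.1, -0.5]]
```

step_arm(
  steps=[
    [0, 1, 12, -1],
    [0, 1, 18, -1],
    [0, 1, 18, -0.5],
    [0, 0, 15, 0],
    [0, 0, 8, 0],
    [0, 0, 3, 0],
    [0, 0, 0, 0],
  ],
)

```text
time: 22.25
tool_pos: [0.4401, -0.1764, 0.0029]
tool_rot: [-0.013, 0.829, 0.559, 0.007]
contact_force: [0.6, 0.4, -0.8]
gripper_width: 0.997
```

```bash
python3 h.py 0.4411 -.1788 -0.002 67.9 18
```

```text
yaw 68.02 n 1
[[-1.8, 1.8, 4.9, 0.1]]
```

step_arm(
  steps=[
    [-2, 2, 4.5, 0],
    [0, 0, 0, 0],
  ],
)

```text
time: 22.45
tool_pos: [0.442, -0.1795, -0.0011]
tool_rot: [-0.012, 0.829, 0.559, 0.007]
contact_force: [-0.8, -0.3, 0.3]
gripper_width: 1.002
```

step_arm(
  steps=[
    [0, 0, 0, 0],
    [0, 0, 0, 0],
    [0, 0, 0, 0],
    [0, 0, 0, 0],
  ],
  claw=0,
)

```text
time: 22.85
tool_pos: [0.4439, -0.1808, 0.0014]
tool_rot: [-0.01, 0.829, 0.559, 0.008]
contact_force: [-0.7, -1.2, -0.7]
gripper_width: 0.755
```

step_arm(
  steps=[
    [0, 0, 0, 0],
    [0, 0, 0, 0],
    [0, 0, 0, 0],
    [0, 0, -8, 0],
    [0, 0, -15, 0],
    [0, 0, -20, 0],
    [0, 0, -20, 0],
    [0, 0, -10, 0],
  ],
  claw=100,
)

```text
time: 23.65
tool_pos: [0.4421, -0.1816, 0.0764]
tool_rot: [-0.012, 0.829, 0.559, 0.007]
contact_force: [0.1, 0.2, -0.9]
gripper_width: 1.002
```

step_arm(
  steps=[
    [0, 0, 0, 5],
    [0, 0, 0, 8.5],
    [0, 0, 0, 8.5],
    [0, 0, 0, 8.5],
    [0, 0, 0, 8.5],
    [0, 0, 0, 8.5],
    [0, 0, 0, 8.5],
    [0, 0, 0, 8.5],
  ],
)

```text
time: 24.45
tool_pos: [0.4433, -0.1824, 0.0804]
tool_rot: [-0.012, 1.0, 0.022, 0.001]
contact_force: [-0.1, 0.0, -0.5]
gripper_width: 0.999
```

step_arm(
  steps=[
    [0, 0, 0, 8.5],
    [0, 0, 0, 6],
    [0, 0, 0, 5],
    [0, 0, 0, 2],
    [0, 0, 0, 0],
  ],
)

```text
time: 24.95
tool_pos: [0.4426, -0.182, 0.0804]
tool_rot: [-0.013, 0.985, -0.172, -0.002]
contact_force: [-0.2, 0.7, 0.7]
gripper_width: 1.005
```

```bash
python3 look.py; python3 h.py 0.4413 -.1792 0.003 -22.1 18
```

```text
24.95 [ 0.44261742 -0.18199839  0.0803909 ] -19.75068709640737 [ 0.001  0.026 -1.   ] [-0.2  0.7  0.7] 1.0052279261746233
c 472.4 -192.9 size 54.7 1.4 longaxis deg 68.2 z 0.0084 px [280 164  79   6 234]
c 433.9 38.9 size 58.7 12.9 longaxis deg 62.5 z 0.0106 px [ 94 281  45  16 153]
2:
c 442.4 -180.1 size 66.0 55.3 longaxis deg -21.7 z 0.0192 px [ 277  168   82   90 6700]
c 434.3 39.4 size 59.1 11.4 longaxis deg 64.2 z 0.0197 px [ 87 284  49  16 260]
yaw -19.72 n 5
[[-0.4, -0.4, 15.5, 0.5], [-0.4, -0.4, 15.5, 0.5], [-0.4, -0.4, 15.5, 0.5], [-0.5, -0.4, 15.5, 0.5], [-0.5, -0.4, 15.5, 0.5]]
```

step_arm(
  steps=[
    [0, 0, 12, 1],
    [0, -1, 18, 1],
    [0, 0, 18, 0.5],
    [0, 0, 15, 0],
    [0, 0, 8, 0],
    [0, 0, 3, 0],
    [0, 0, 0, 0],
  ],
)

```text
time: 25.7
tool_pos: [0.4422, -0.1785, 0.0007]
tool_rot: [-0.013, 0.981, -0.194, -0.002]
contact_force: [-0.3, 0.7, -0.3]
gripper_width: 1.002
```

```bash
python3 h.py 0.4424 -.180 -0.001 -21.9 18
```

```text
yaw -22.33 n 1
[[0.8, 1.3, 1.7, -0.4]]
```

step_arm(
  steps=[
    [0, 1.5, 1, -0.4],
    [0, 0, 0, 0],
    [0, 0, 0, 0],
  ],
  claw=0,
)

```text
time: 26.0
tool_pos: [0.4433, -0.181, 0.0017]
tool_rot: [-0.012, 0.982, -0.19, -0.0]
contact_force: [0.3, 0.1, -0.1]
gripper_width: 0.638
```

step_arm(
  steps=[
    [0, 0, 0, 0],
    [0, 0, 0, 0],
    [0, 0, -5, 0],
    [0, 0, -10, 0],
    [0, 0, -20, 0],
    [0, 0, -25, 0],
    [0, 0, -25, 0],
    [0, 0, -25, 0],
  ],
)

```text
time: 26.8
tool_pos: [0.4401, -0.1821, 0.1146]
tool_rot: [-0.013, 0.982, -0.19, -0.004]
contact_force: [0.8, -1.0, 0.2]
gripper_width: 0.636
```

```bash
python3 look.py; python3 h.py 0.45 -.05 0.17 -20 35
```

```text
26.8 [ 0.44006742 -0.18213393  0.11456962] -21.88601752600524 [-0.002  0.028 -1.   ] [ 0.8 -1.   0.2] 0.6364516177205234
2:
c 433.8 39.0 size 59.4 12.8 longaxis deg 62.7 z 0.0199 px [109 273  45  15 214]
yaw -21.88 n 5
[[-8.7, -25.4, -10.0, -0.4], [-8.5, -25.4, -10.0, -0.4], [-8.3, -25.5, -10.0, -0.4], [-8.2, -25.5, -10.0, -0.4], [-8.0, -25.6, -10.0, -0.4]]
```

```bash
python3 h.py 0.499 .198 0.15 -15.4 40
```

```text
yaw -21.88 n 10
[[-9.0, -37.5, -3.0, -0.6], [-8.6, -37.6, -3.0, -0.6], [-8.2, -37.7, -3.0, -0.6], [-7.7, -37.8, -3.0, -0.6], [-7.3, -37.9, -3.0, -0.6], [-6.9, -38.0, -3.0, -0.6], [-6.5, -38.1, -3.0, -0.6], [-6.0, -38.1, -3.0, -0.6], [-5.6, -38.2, -3.0, -0.6], [-5.2, -38.2, -3.0, -0.6]]
```

step_arm(
  steps=[
    [-5, -20, -12, 0],
    [-9, -38, -8, -0.6],
    [-8, -38, -5, -0.6],
    [-8, -38, -3, -0.6],
    [-8, -38, -3, -0.6],
    [-7, -38, -3, -0.6],
    [-7, -38, -3, -0.6],
    [-6, -38, -3, -0.6],
  ],
)

```text
time: 27.65
tool_pos: [0.4909, 0.109, 0.1766]
tool_rot: [-0.01, 0.987, -0.157, 0.008]
contact_force: [1.7, -0.1, -0.6]
gripper_width: 0.638
```

step_arm(
  steps=[
    [-6, -38, 0, -0.6],
    [-5, -25, 0, -0.6],
    [0, -10, 0, 0],
    [0, 0, 0, 0],
  ],
)

```text
time: 28.05
tool_pos: [0.5031, 0.1891, 0.1813]
tool_rot: [-0.011, 0.99, -0.143, 0.011]
contact_force: [-0.0, -0.2, 0.2]
gripper_width: 0.64
```

```bash
python3 - <<'E'
from h import *
s=state();print(s['time'],pose()[0],pose()[1][:,2].round(3),s['gripper_width'])
im,W=cloud('wrist');save('w6',im,1.25);rgb=im.astype(int);np.savez('w6',im=im,W=W)
z=pose()[0][2]
print('held');rect(W,rgb.sum(-1)<160,z+0.01,z+0.03)
print('hooks');rect(W,rgb.sum(-1)<1000,0.076,0.084)
plan(0.4995,.1985,0.12,-15.4,20)
E
```

```text
28.05 [0.50307253 0.18908953 0.18126352] [ 0.024  0.019 -1.   ] 0.6398763078739041
held
c 502.5 188.0 size 66.4 58.9 longaxis deg -16.0 z 0.1994 px [  251   202   136   125 13915]
c 518.0 221.5 size 8.8 2.8 longaxis deg -75.6 z 0.203 px [226 256  19  21 178]
c 496.0 149.9 size 5.2 1.9 longaxis deg 66.9 z 0.2017 px [393 257  19  22 193]
hooks
c 572.1 181.9 size 40.7 22.3 longaxis deg 73.5 z 0.0801 px [ 278  102   53   29 1234]
c 470.2 555.8 size 200.6 19.3 longaxis deg 9.2 z 0.08 px [ 25 231  81 123 643]
yaw -16.52 n 4
[[-1.6, -2.2, 15.3, -0.3], [-1.5, -2.2, 15.3, -0.3], [-1.5, -2.2, 15.3, -0.3], [-1.5, -2.2, 15.3, -0.3]]
```

View pics/w6.png

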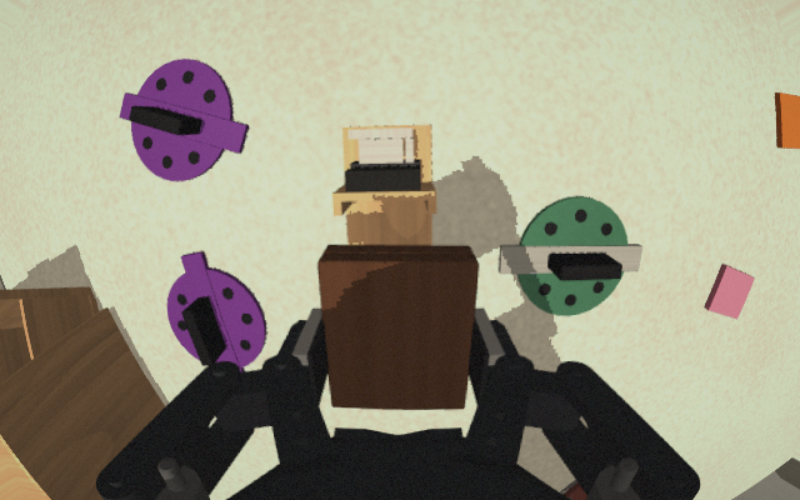

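The held pile is at (398,325), and the near end wall and cushion are at (388,180). I'll offset the pile 5 mm towards +x so its edge catches that end wall's rim.

```bash
python3 h.py 0.5065 .2002 0.085 -15.4 20
```

```text
yaw -16.52 n 5
[[0.0, -2.5, 19.2, -0.2], [0.0, -2.5, 19.2, -0.2], [0.0, -2.5, 19.2, -0.2], [0.0, -2.5, 19.2, -0.2], [0.0, -2.5, 19.2, -0.2]]
```

step_arm(
  steps=[
    [0, -3, 12, -0.3],
    [0, -3, 18, -0.3],
    [0, -2, 18, -0.3],
    [0, -1, 15, 0],
    [0, -1, 10, 0],
    [0, 0, 5, 0],
    [0, 0, 0, 0],
  ],
)

```text
time: 28.8
tool_pos: [0.5075, 0.193, 0.0969]
tool_rot: [-0.01, 0.99, -0.14, 0.01]
contact_force: [0.0, -0.1, -0.2]
gripper_width: 0.637
```

```bash
python3 h.py 0.5065 .2002 0.075 -15.4 20;python3 -c "
from h import *
print(pose()[0],pose()[1][:,2].round(3))"
```

```text
yaw -16.11 n 2
[[-1.5, -3.3, 10.9, -0.4], [-1.4, -3.3, 10.9, -0.4]]
[0.50746289 0.19303127 0.09688376] [ 0.022  0.016 -1.   ]
```

step_arm(
  steps=[
    [-2, -5, 6, -0.7],
    [-1, -3, 6, 0],
    [0, -1, 4, 0],
    [0, 0, 0, 0],
  ],
)

```text
time: 29.2
tool_pos: [0.5088, 0.2039, 0.0817]
tool_rot: [-0.01, 0.991, -0.133, 0.012]
contact_force: [-0.7, -0.9, -0.6]
gripper_width: 0.636
```

```bash
python3 h.py 0.5065 .2002 0.070 -15.4 20
```

```text
yaw -15.35 n 1
[[-1.2, 4.2, 11.7, 0.0]]
```

step_arm(
  steps=[
    [-2, 3.5, 5, 0],
    [-1, 0, 5, 0],
    [0, 0, 2, 0],
    [0, 0, 0, 0],
  ],
)

```text
time: 29.6
tool_pos: [0.5052, 0.2015, 0.069]
tool_rot: [-0.01, 0.991, -0.133, 0.012]
contact_force: [-0.9, -0.3, 0.3]
gripper_width: 0.641
```

```bash
python3 - <<'E'
from h import *
s=state();print(s['time'],pose()[0],pose()[1][:,2].round(3),s['contact_force'])
im,W=cloud('wrist');save('w7',im,1.25);rgb=im.astype(int)
z=pose()[0][2]
print('held');rect(W,rgb.sum(-1)<160,z+0.012,z+0.025)
print('hooks');rect(W,rgb.sum(-1)<1000,0.076,0.084)
plan(0.5065,.2002,0.068,-15.4,20)
E
```

```text
29.6 [0.50524863 0.20150818 0.06902728] [ 0.027  0.017 -0.999] [-0.90595914 -0.32879297  0.33725754]
held
c 504.1 200.2 size 66.9 58.1 longaxis deg -15.0 z 0.0872 px [  254   203   131   125 13599]
hooks
c 571.6 181.3 size 40.7 21.9 longaxis deg 74.7 z 0.0801 px [ 272   94   96   51 4197]
c 536.0 191.9 size 55.4 1.5 longaxis deg 74.9 z 0.0794 px [256 199 125   9 662]
c 439.0 550.4 size 121.4 7.2 longaxis deg 3.9 z 0.0799 px [  0 315  62  85 569]
yaw -15.34 n 1
[[1.5, 1.0, 1.1, 0.1]]
```

View pics/w7.png

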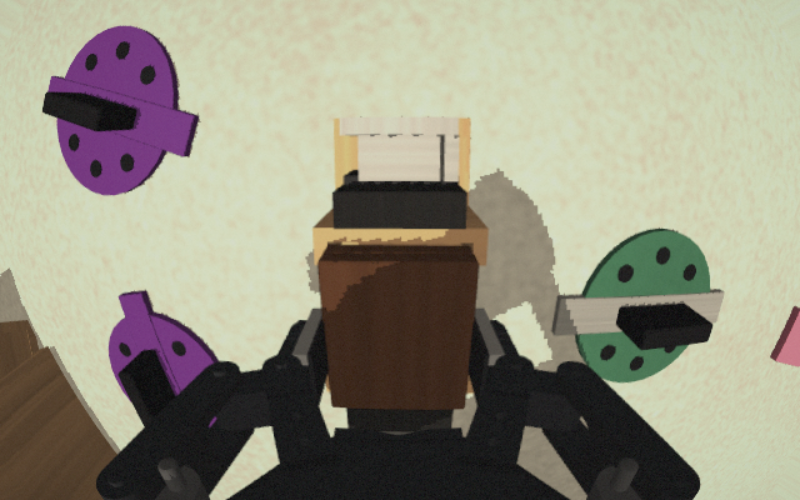

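Pile centred in y, 2.9 mm off in x; the pile edge at (398,250) lies just over the wall rim at (400,235). I'll shift +2 mm and press it down on the rim.

step_arm(
  steps=[
    [3.5, 0, 1, 0],
    [0, 0, 2, 0],
    [0, 0, 3, 0],
    [0, 0, 3, 0],
    [0, 0, 0, 0],
  ],
)

```text
time: 30.15
tool_pos: [0.5105, 0.2009, 0.0622]
tool_rot: [-0.011, 0.991, -0.133, 0.013]
contact_force: [-0.3, -0.7, 1.2]
gripper_width: 0.64
```

```bash
cat > pile.py <<'E'
from h import *
s=state();p,M,y=pose();print(s['time'],p.round(4),'yaw',np.degrees(y).round(2),'zax',M[:,2].round(3),'F',s['contact_force'].round(1),s['gripper_width'].round(3))
im,W=cloud('wrist');rgb=im.astype(int);save('p_%04d'%(s['time']*100),im,1.25)
c,si=np.cos(np.radians(-15.4)),np.sin(np.radians(-15.4)); C=np.array([.5013,.2008])
L=np.stack([(W[...,0]-C[0])*c+(W[...,1]-C[1])*si,-(W[...,0]-C[0])*si+(W[...,1]-C[1])*c,W[...,2]],-1)*1000
m=(rgb.sum(-1)<170)&(rgb[...,0]>rgb[...,2]+6)&(abs(L[...,0])<50)&(abs(L[...,1])<26)&(L[...,2]>15); Q=L[m]
pl=np.array([0,0,np.median(Q[:,2])])
for _ in range(6):
    A=np.c_[Q[:,:2],np.ones(len(Q))]; r=Q[:,2]-A@pl; k=abs(r)<(3 if _==0 else 1.2)
    if _==0: k=abs(r)<6
    pl=np.linalg.lstsq(A[k],Q[k,2],rcond=None)[0]
r=abs(Q[:,2]-np.c_[Q[:,:2],np.ones(len(Q))]@pl)<1.2;T=Q[r]
print('slope x,y',pl[:2].round(3),'z0 top',pl[2].round(1),'x range',np.percentile(T[:,0],[1,99]).round(1),'y',np.percentile(T[:,1],[1,99]).round(1),len(T))
E
python3 pile.py
```

```text
Traceback (most recent call last):
  File "pile.py", line 2, in <module>
    s=state();p,M,y=pose();print(s['time'],p.round(4),'yaw',np.degrees(y).round(2),'zax',M[:,2].round(3),'F',s['contact_force'].round(1),s['gripper_width'].round(3))
                                                                                                                                         ^^^^^^^^^^^^^^^^^^^^^^^^
AttributeError: 'float' object has no attribute 'round'
```

```bash
sed -i "s/s\['gripper_width'\].round(3)/s['gripper_width']/" pile.py; python3 pile.py
```

```text
30.15 [0.5105 0.2009 0.0622] yaw -15.35 zax [ 0.029  0.018 -0.999] F [-0.3 -0.7  1.2] 0.6396256144679832
slope x,y [0.033 0.002] z0 top 80.1 x range [-23.4  40.6] y [-25.5  25.3] 11921
```

step_arm(
  steps=[
    [-2, 0, 3, 0],
    [0, 0, 4, 0],
    [0, 0, 4, 0],
    [0, 0, 2, 0],
  ],
)

```text
time: 30.6
tool_pos: [0.5104, 0.2011, 0.0607]
tool_rot: [-0.008, 0.991, -0.133, 0.012]
contact_force: [-7.4, -3.7, 10.9]
gripper_width: 0.642
```

```bash
python3 pile.py
```

```text
30.6 [0.5104 0.2011 0.0607] yaw -15.28 zax [ 0.026  0.013 -1.   ] F [-7.4 -3.7 10.9] 0.641635019124028
slope x,y [ 0.067 -0.003] z0 top 78.8 x range [-23.8  40.2] y [-25.4  25.2] 11829
```

step_arm(
  steps=[
    [0, 0, 5, 0],
    [0, 0, 6, 0],
    [0, 0, 6, 0],
    [0, 0, 3, 0],
  ],
)

```text
time: 31.05
tool_pos: [0.5106, 0.2017, 0.0545]
tool_rot: [-0.006, 0.991, -0.132, 0.009]
contact_force: [-12.2, -3.5, 16.8]
gripper_width: 0.643
```

```bash
python3 pile.py
```

```text
31.05 [0.5106 0.2017 0.0545] yaw -15.16 zax [ 0.019  0.009 -1.   ] F [-12.2  -3.5  16.8] 0.6431332975197447
slope x,y [ 0.209 -0.   ] z0 top 74.0 x range [-25.   38.1] y [-24.9  25.3] 11112
```

step_arm(
  steps=[
    [-2, 0, -3, 0],
    [-4, 0, 0, 0],
    [-3, 0, 0, 0],
    [0, 0, 0, 0],
  ],
)

```text
time: 31.5
tool_pos: [0.5016, 0.2039, 0.0573]
tool_rot: [-0.006, 0.991, -0.132, 0.009]
contact_force: [-0.1, 0.4, -0.8]
gripper_width: 0.637
```

```bash
python3 pile.py
```

```text
31.5 [0.5016 0.2039 0.0573] yaw -15.16 zax [ 0.02   0.009 -1.   ] F [-0.1  0.4 -0.8] 0.6374116362486579
slope x,y [ 0.193 -0.   ] z0 top 78.6 x range [-34.6  28.9] y [-25.2  25.2] 11321
```

step_arm(
  steps=[
    [1, 0, 4, 0],
    [0, 0, 5, 0],
    [0, 0, 5, 0],
    [0, 0, 3, 0],
    [0, 0, 0, 0],
  ],
)

```text
time: 32.05
tool_pos: [0.5024, 0.2035, 0.0371]
tool_rot: [-0.005, 0.991, -0.132, 0.008]
contact_force: [1.6, 1.0, 0.1]
gripper_width: 0.637
```

```bash
python3 pile.py
```

```text
32.05 [0.5024 0.2035 0.0371] yaw -15.16 zax [ 0.018  0.008 -1.   ] F [1.6 1.  0.1] 0.6365127864131578
slope x,y [ 0.191 -0.001] z0 top 58.3 x range [-33.4  29.8] y [-25.2  25.2] 11302
```

step_arm(
  steps=[
    [0, 0, 5, 0],
    [0, 0, 5, 0],
    [0, 0, 5, 0],
    [0, 0, 2, 0],
    [0, 0, 0, 0],
  ],
)

```text
time: 32.6
tool_pos: [0.5024, 0.2036, 0.0187]
tool_rot: [-0.005, 0.991, -0.132, 0.008]
contact_force: [0.1, -0.8, -0.8]
gripper_width: 0.634
```

```bash
python3 pile.py
```

```text
32.6 [0.5024 0.2036 0.0187] yaw -15.16 zax [ 0.017  0.008 -1.   ] F [ 0.1 -0.8 -0.8] 0.6338549757448962
slope x,y [ 0.191 -0.002] z0 top 39.8 x range [-33.5  27.9] y [-25.2  25.3] 10878
```

step_arm(
  steps=[
    [0, 0, 4, 0],
    [0, 0, 3, 0],
    [0, 0, 3, 0],
    [0, 0, 3, 0],
  ],
)

```text
time: 33.05
tool_pos: [0.5041, 0.2034, 0.0106]
tool_rot: [-0.004, 0.991, -0.132, 0.007]
contact_force: [-7.8, -5.3, 19.7]
gripper_width: 0.642
```

```bash
python3 pile.py
```

```text
33.05 [0.5041 0.2034 0.0106] yaw -15.12 zax [ 0.016  0.006 -1.   ] F [-7.8 -5.3 19.7] 0.6418907542754055
slope x,y [ 0.146 -0.002] z0 top 31.6 x range [-32.1  22.6] y [-25.   25.4] 9590
```

Low edge is on the floor and it's flattening; I'll back off slightly and release.

step_arm(
  steps=[
    [0, 0, 3, 0],
    [0, 0, 3, 0],
    [0, 0, 0, 0],
  ],
)

```text
time: 33.4
tool_pos: [0.5042, 0.2033, 0.0115]
tool_rot: [-0.003, 0.991, -0.132, 0.004]
contact_force: [-0.9, -0.7, -1.6]
gripper_width: 0.636
```

step_arm(
  steps=[
    [0, 0, 0, 0],
    [0, 0, 0, 0],
    [0, 0, 0, 0],
    [0, 0, 0, 0],
    [0, 0, -3, 0],
    [0, 0, -10, 0],
    [0, 0, -15, 0],
    [0, 0, -15, 0],
  ],
  claw=85,
)

```text
time: 34.2
tool_pos: [0.5023, 0.2032, 0.0544]
tool_rot: [-0.003, 0.991, -0.132, 0.002]
contact_force: [-0.3, 0.2, 1.1]
gripper_width: 0.846
```

step_arm(
  steps=[
    [0, 0, -15, 0],
    [0, 0, -25, 0],
    [0, 0, -30, 0],
    [0, 0, -30, 0],
    [0, 0, -20, 0],
    [0, 0, -8, 0],
    [0, 0, 0, 0],
  ],
)

```text
time: 34.9
tool_pos: [0.5037, 0.2032, 0.2003]
tool_rot: [-0.006, 0.991, -0.132, 0.009]
contact_force: [0.4, -0.3, 0.7]
gripper_width: 0.855
```

```bash
python3 pile.py
```

```text
34.9 [0.5037 0.2032 0.2003] yaw -15.14 zax [ 0.02   0.009 -1.   ] F [ 0.4 -0.3  0.7] 0.8547625326011906
slope x,y [0.003 0.002] z0 top 27.2 x range [-30.3  29.1] y [-25.3  25.6] 2372
```

```bash
python3 h.py 0.429 .043 0.17 74.5 40
```

```text
yaw -15.14 n 11
[[-2.7, 15.8, 2.7, -8.1], [-4.9, 15.3, 2.7, -8.1], [-7.1, 14.4, 2.7, -8.1], [-9.0, 13.3, 2.7, -8.1], [-10.8, 11.9, 2.7, -8.1], [-12.4, 10.2, 2.7, -8.1], [-13.7, 8.3, 2.7, -8.1], [-14.8, 6.3, 2.7, -8.1], [-15.5, 4.2, 2.7, -8.1], [-15.9, 1.9, 2.7, -8.1], [-16.1, -0.4, 2.7, -8.1]]
```

step_arm(
  steps=[
    [-2, 12, 0, -5],
    [-4, 15, 2, -8.2],
    [-6, 15, 2, -8.2],
    [-9, 13, 2, -8.2],
    [-11, 12, 2, -8.2],
    [-12, 10, 2, -8.2],
    [-14, 8, 2, -8.2],
    [-15, 6, 2, -8.2],
  ],
)

```text
time: 35.75
tool_pos: [0.4406, 0.0886, 0.1701]
tool_rot: [-0.003, 0.906, 0.422, -0.0]
contact_force: [1.0, -0.3, 0.3]
gripper_width: 0.855
```

step_arm(
  steps=[
    [-15, 4, 2, -8.2],
    [-16, 2, 2, -8.2],
    [-16, 0, 2, -8],
    [-8, 0, 0, -4],
    [0, 0, 0, 0],
  ],
)

```text
time: 36.25
tool_pos: [0.4117, 0.0346, 0.1539]
tool_rot: [-0.009, 0.769, 0.64, -0.005]
contact_force: [0.8, 0.1, -0.1]
gripper_width: 0.848
```

```bash
cat > lid.py <<'E'
from h import *
s=state();print(s['time'],pose()[0].round(4),np.degrees(pose()[2]).round(2),'zax',pose()[1][:,2].round(3),s['contact_force'].round(1),s['gripper_width'])
im,W=cloud('wrist');save('l_%04d'%(s['time']*10),im,1.25);rgb=im.astype(int)
rect(W,rgb.sum(-1)<130,0.035,0.05)
g=(rgb[...,1]>rgb[...,0]+15)&(rgb[...,1]>rgb[...,2]+5);rect(W,g,0.003,0.015)
E
python3 lid.py
```

```text
36.25 [0.4117 0.0346 0.1539] 79.54 zax [-0.02   0.007 -1.   ] [ 0.8  0.1 -0.1] 0.848475606610748
c 446.6 190.8 size 18.1 15.4 longaxis deg -11.3 z 0.0392 px [320   0  23  15 178]
c 428.8 43.9 size 60.2 14.2 longaxis deg 75.2 z 0.042 px [ 331  147   22   69 1110]
c 38.0 10.0 size 140.6 64.1 longaxis deg -76.3 z 0.0426 px [ 18 221  59  91 881]
c 395.1 53.9 size 109.5 44.2 longaxis deg 74.3 z 0.0052 px [ 280  114   52  111 3423]
c 463.0 34.8 size 110.3 44.2 longaxis deg 74.9 z 0.0053 px [ 347  117   51  111 3321]
c 777.3 -51.6 size 62.1 46.1 longaxis deg 65.9 z 0.0091 px [587 182  27  45 801]
```

```bash
python3 h.py 0.4289 .0438 0.08 74.7 20
```

```text
yaw 79.5 n 4
[[3.0, 3.9, 18.4, 1.2], [3.0, 3.8, 18.4, 1.2], [3.1, 3.7, 18.4, 1.2], [3.2, 3.7, 18.4, 1.2]]
```

step_arm(
  steps=[
    [3, 4, 12, 1.2],
    [3, 4, 18, 1.2],
    [3, 4, 18, 1.2],
    [3, 4, 12, 1.2],
    [0, 0, 5, 0],
    [0, 0, 0, 0],
  ],
)

```text
time: 36.9
tool_pos: [0.4281, 0.0473, 0.0804]
tool_rot: [-0.011, 0.798, 0.602, -0.008]
contact_force: [-0.6, -0.6, 0.9]
gripper_width: 0.848
```

```bash
python3 h.py 0.4289 .0438 0.017 74.7 20
```

```text
yaw 74.09 n 4
[[-0.8, 0.4, 15.8, -0.2], [-0.8, 0.4, 15.8, -0.2], [-0.8, 0.4, 15.8, -0.2], [-0.8, 0.4, 15.8, -0.2]]
```

step_arm(
  steps=[
    [-1, 0, 12, 0],
    [-2, 0, 15, -0.5],
    [-1, 0, 15, 0],
    [0, 0, 10, 0],
    [0, 0, 5, 0],
    [0, 0, 2, 0],
    [0, 0, 0, 0],
  ],
)

```text
time: 37.6
tool_pos: [0.4268, 0.0442, 0.0191]
tool_rot: [-0.01, 0.795, 0.606, -0.006]
contact_force: [-0.5, -0.2, -0.1]
gripper_width: 0.845
```

```bash
python3 h.py 0.4289 .0438 0.017 74.7 20
```

```text
yaw 74.59 n 1
[[0.2, 2.1, 2.1, -0.1]]
```

step_arm(
  steps=[
    [0, 2, 2, 0],
    [0, 0, 0, 0],
  ],
)

```text
time: 37.8
tool_pos: [0.4298, 0.0436, 0.018]
tool_rot: [-0.009, 0.795, 0.606, -0.005]
contact_force: [0.1, -0.6, 0.8]
gripper_width: 0.848
```

step_arm(
  steps=[
    [0, 0, 0, 0],
    [0, 0, 0, 0],
    [0, 0, 0, 0],
    [0, 0, 0, 0],
    [0, 0, 0, 0],
    [0, 0, 0, 0],
    [0, 0, 0, 0],
  ],
  claw=0,
)

```text
time: 38.5
tool_pos: [0.4312, 0.0434, 0.0199]
tool_rot: [-0.008, 0.795, 0.606, -0.004]
contact_force: [-0.1, 0.5, 0.7]
gripper_width: 0.146
```

step_arm(
  steps=[
    [0, 0, -8, 0],
    [0, 0, -18, 0],
    [0, 0, -25, 0],
    [0, 0, -30, 0],
    [0, 0, -30, 0],
    [0, 0, -15, 0],
    [0, 0, -5, 0],
    [0, 0, 0, 0],
  ],
)

```text
time: 39.3
tool_pos: [0.43, 0.0429, 0.1539]
tool_rot: [-0.01, 0.795, 0.606, -0.007]
contact_force: [-0.1, -0.1, -1.6]
gripper_width: 0.151
```

```bash
python3 - <<'E'
from h import *
s=state();print(s['time'],pose()[0].round(4),'zax',pose()[1][:,2].round(3),s['contact_force'].round(1),s['gripper_width'])
plan(.5013,.2008,.16,74.6,35)
E
```

```text
39.3 [0.43   0.0429 0.1539] zax [-0.023  0.009 -1.   ] [-0.1 -0.1 -1.6] 0.15147554691697507
yaw 74.6 n 5
[[34.2, 5.4, -1.2, 0.0], [34.2, 5.4, -1.2, 0.0], [34.2, 5.4, -1.2, 0.0], [34.2, 5.4, -1.2, 0.0], [34.2, 5.4, -1.2, 0.0]]
```

step_arm(
  steps=[
    [18, 3, -2, 0],
    [32, 5, -2, 0],
    [34, 5, -1, 0],
    [34, 5, -1, 0],
    [28, 5, -1, 0],
    [14, 3, 0, 0],
    [4, 0, 0, 0],
    [0, 0, 0, 0],
  ],
)

```text
time: 40.1
tool_pos: [0.4946, 0.1982, 0.1475]
tool_rot: [-0.015, 0.796, 0.605, -0.015]
contact_force: [0.6, 0.5, -1.2]
gripper_width: 0.146
```

```bash
python3 - <<'E'
from h import *
s=state();print(s['time'],pose()[0].round(4),'zax',pose()[1][:,2].round(3),s['contact_force'].round(1),s['gripper_width'])
im,W=cloud('wrist');rgb=im.astype(int);save('l5',im,1.25)
z=pose()[0][2]
rect(W,rgb.sum(-1)<130,z+.01,z+.03);print('hooks');rect(W,rgb.sum(-1)<1000,0.076,0.084)
plan(.5013,.2008,.11,74.6,35)
E
```

```text
40.1 [0.4946 0.1982 0.1475] zax [-0.042  0.005 -0.999] [ 0.6  0.5 -1.2] 0.14618221144220284
c 493.9 198.5 size 60.0 16.5 longaxis deg 77.0 z 0.1701 px [ 300  212   38  119 3610]
c 479.5 209.2 size 8.1 3.2 longaxis deg 5.3 z 0.1683 px [272 256  17  24 285]
c 510.6 200.5 size 8.5 4.2 longaxis deg -41.7 z 0.1675 px [347 256  19  24 296]
hooks
c 425.4 233.0 size 30.8 14.4 longaxis deg 43.1 z 0.0806 px [217 178  24  37 348]
c 571.6 181.8 size 40.8 22.3 longaxis deg 75.9 z 0.08 px [ 416  181   33   53 1292]
c 34.7 28.9 size 124.7 44.7 longaxis deg -50.6 z 0.0799 px [ 44 353  59  47 310]
yaw 74.46 n 2
[[2.3, 2.9, 18.7, -0.1], [2.3, 2.9, 18.7, -0.1]]
```

step_arm(
  steps=[
    [1, 3, 10, 0],
    [1, 4, 12, 0],
    [1, 3, 10, 0],
    [0, 0, 5, 0],
    [0, 0, 0, 0],
  ],
)

```text
time: 40.65
tool_pos: [0.5022, 0.195, 0.1047]
tool_rot: [-0.015, 0.797, 0.603, -0.017]
contact_force: [0.6, 0.1, -2.2]
gripper_width: 0.151
```

```bash
python3 - <<'E'
from h import *
s=state();print(s['time'],pose()[0].round(4),'zax',pose()[1][:,2].round(3),s['contact_force'].round(1),s['gripper_width'])
plan(.5013,.2008,.092,74.6,35)
E
```

```text
40.65 [0.5022 0.195  0.1047] zax [-0.045  0.003 -0.999] [ 0.6  0.1 -2.2] 0.15130121294878657
yaw 74.24 n 1
[[5.3, -2.4, 12.7, -0.4]]
```

step_arm(
  steps=[
    [2, 0, -10, 0],
    [2, -1, -20, 0],
    [1, -1, -20, 0],
    [0, 0, -10, 0],
    [0, 0, 0, 0],
    [0, 0, 30, 0],
    [0, 0, 0, 0],
    [0, 0, 0, 0],
  ],
)

```text
time: 41.45
tool_pos: [0.505, 0.2011, 0.1412]
tool_rot: [-0.014, 0.797, 0.603, -0.014]
contact_force: [-0.1, -0.4, -0.8]
gripper_width: 0.145
```

```bash
python3 - <<'E'
from h import *
s=state();print(s['time'],pose()[0].round(4),'zax',pose()[1][:,2].round(3),s['contact_force'].round(1),s['gripper_width'])
plan(.5013,.2008,.092,74.6,35)
E
```

```text
41.45 [0.505  0.2011 0.1412] zax [-0.04   0.005 -0.999] [-0.1 -0.4 -0.8] 0.14500905471585718
yaw 74.23 n 2
[[-0.6, -1.7, 24.6, -0.2], [-0.6, -1.7, 24.6, -0.2]]
```

step_arm(
  steps=[
    [0, -1, 12, 0],
    [0, -1, 15, 0],
    [0, 0, 10, 0],
    [0, 0, 5, 0],
    [0, 0, 2, 0],
    [0, 0, 0, 0],
  ],
)

```text
time: 42.05
tool_pos: [0.5006, 0.2018, 0.0937]
tool_rot: [-0.014, 0.797, 0.603, -0.015]
contact_force: [-0.6, -0.2, -2.8]
gripper_width: 0.154
```

```bash
python3 - <<'E'
from h import *
s=state();print(s['time'],pose()[0].round(4),'zax',pose()[1][:,2].round(3),s['contact_force'].round(1),s['gripper_width'])
plan(.5013,.2008,.092,74.6,35)
E
```

```text
42.05 [0.5006 0.2018 0.0937] zax [-0.041  0.004 -0.999] [-0.6 -0.2 -2.8] 0.15355419457652567
yaw 74.23 n 1
[[-0.8, 0.9, 1.7, -0.4]]
```

step_arm(
  steps=[
    [0, 1, 4, 0],
    [0, 0, 4, 2],
    [0, 0, 4, 4],
    [0, 0, 3, 6],
  ],
)

```text
time: 42.45
tool_pos: [0.5058, 0.2056, 0.0859]
tool_rot: [-0.013, 0.858, 0.514, -0.009]
contact_force: [-1.9, 3.5, 6.5]
gripper_width: 0.152
```

```bash
python3 - <<'E'
from h import *
s=state();print(s['time'],pose()[0].round(4),np.degrees(pose()[2]),'zax',pose()[1][:,2].round(3),s['contact_force'].round(1),s['gripper_width'])
E
```

```text
42.45 [0.5058 0.2056 0.0859] 61.90131548888773 zax [-0.03   0.013 -0.999] [-1.9  3.5  6.5] 0.15224360141890153
```

step_arm(
  steps=[
    [-3, -1, 2, 0],
    [-3, -1, 3, 0],
    [-1, 0, 3, 0],
    [0, 0, 2, 0],
  ],
)

```text
time: 42.85
tool_pos: [0.5071, 0.2053, 0.0863]
tool_rot: [-0.014, 0.858, 0.514, -0.0]
contact_force: [-4.7, -1.0, 6.0]
gripper_width: 0.149
```

```bash
cat > st.py <<'E'
from h import *
s=state();p,M,y=pose();print(s['time'],p.round(4),'yaw',np.degrees(y).round(1),'zax',M[:,2].round(3),s['contact_force'].round(1))
d=np.array([.5013,.2008])-p[:2];print('to centre, tool x,y mm',(1000*d@M[:2,0]).round(1),(1000*d@M[:2,1]).round(1))
E
python3 st.py
```

```text
42.85 [0.5071 0.2053 0.0863] yaw 61.9 zax [-0.015  0.023 -1.   ] [-4.7 -1.   6. ]
to centre, tool x,y mm -6.7 -3.0
```

step_arm(
  steps=[
    [0, 0, -6, 0],
    [0, 0, -6, 0],
    [-4, -2, 0, 0],
    [-3, -1, 0, 0],
    [0, 0, 0, 0],
  ],
)

```text
time: 43.35
tool_pos: [0.5025, 0.2001, 0.1011]
tool_rot: [-0.013, 0.858, 0.514, 0.002]
contact_force: [-0.8, -0.1, -2.1]
gripper_width: 0.15
```

```bash
python3 st.py
```

```text
43.35 [0.5025 0.2001 0.1011] yaw 61.9 zax [-0.01   0.024 -1.   ] [-0.8 -0.1 -2.1]
to centre, tool x,y mm 0.0 -1.4
```

Centred again with less tilt; I'll check the lid's own pose in one picture before pressing.

```bash
python3 - <<'E'
from h import *
im,W=cloud('wrist');rgb=im.astype(int);save('l6',im,1.25);z=pose()[0][2]
rect(W,rgb.sum(-1)<130,z+.012,z+.03);print('hooks');rect(W,rgb.sum(-1)<1000,0.077,0.083)
g=(rgb[...,1]>rgb[...,0]+12)&(rgb[...,1]>rgb[...,2]+5)&(W[...,2]>.07)&(W[...,2]<.1)&(np.hypot(W[...,0]-.5,W[...,1]-.2)<.075);Q=W[g]
c=Q[:,:2].mean(0);pl=np.linalg.lstsq(np.c_[Q[:,:2]-[.5013,.2008],np.ones(len(Q))],Q[:,2],rcond=None)[0];print('lid slope',pl.round(4),len(Q))
E
```

```text
c 501.2 199.9 size 60.2 16.2 longaxis deg 64.2 z 0.1237 px [ 300  213   38  118 3578]
c 489.8 213.3 size 8.0 3.5 longaxis deg -3.0 z 0.1224 px [272 258  18  22 269]
c 518.1 198.4 size 8.6 3.9 longaxis deg -57.1 z 0.1224 px [348 259  18  21 270]
hooks
c 571.7 181.7 size 41.3 22.6 longaxis deg 75.6 z 0.08 px [ 420  177   41   72 2078]
c 431.1 220.5 size 41.2 23.2 longaxis deg 74.7 z 0.0799 px [ 181  227   49   64 1727]
lid slope [-0.0045  0.0174  0.0869] 14498
```

View pics/l6.png

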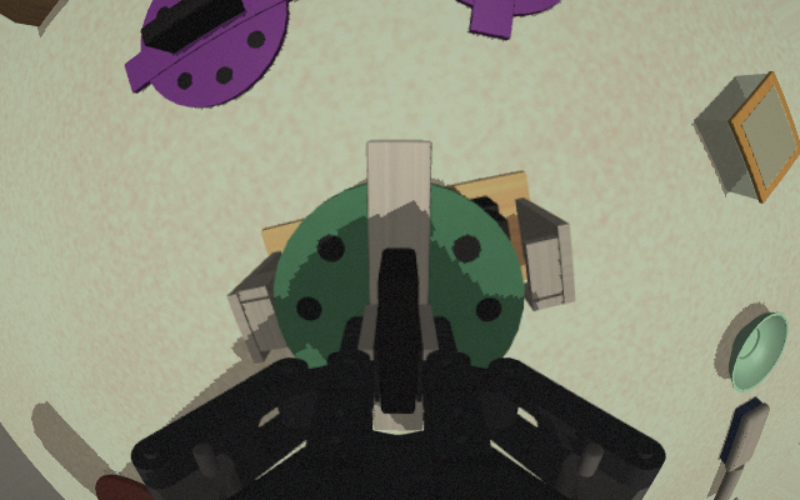

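The lid (disc centre about (398,290)) is centred between hooks (255,315) and (550,260). Pressing now.

step_arm(
  steps=[
    [0, -1, 6, 0],
    [0, 0, 5, 0],
    [0, 0, 5, 0],
    [0, 0, 5, 0],
    [0, 0, 4, 0],
  ],
)

```text
time: 43.9
tool_pos: [0.5018, 0.2016, 0.0813]
tool_rot: [-0.013, 0.858, 0.514, -0.0]
contact_force: [-21.0, -6.2, 38.8]
gripper_width: 0.151
```

```bash
python3 st.py
```

```text
43.9 [0.5018 0.2016 0.0813] yaw 61.9 zax [-0.014  0.022 -1.   ] [-21.   -6.2  38.8]
to centre, tool x,y mm -0.9 -0.0
```

step_arm(
  steps=[
    [0, 0, 0, 5],
    [0, 0, 2, 8],
    [0, 0, 3, 8],
  ],
)

```text
time: 44.2
tool_pos: [0.5086, 0.2039, 0.0843]
tool_rot: [-0.012, 0.939, 0.345, 0.006]
contact_force: [0.2, -0.8, 6.7]
gripper_width: 0.153
```

```bash
python3 st.py
```

```text
44.2 [0.5086 0.2039 0.0843] yaw 40.3 zax [ 0.003  0.026 -1.   ] [ 0.2 -0.8  6.7]
to centre, tool x,y mm -7.6 -2.4
```

step_arm(
  steps=[
    [-6, -2, 4, 0],
    [-6, -1, 4, 0],
    [-4, 0, 4, 0],
  ],
)

```text
time: 44.5
tool_pos: [0.5061, 0.2012, 0.0823]
tool_rot: [-0.013, 0.939, 0.342, 0.02]
contact_force: [-0.8, 5.7, 14.6]
gripper_width: 0.15
```

```bash
python3 st.py
```

```text
44.5 [0.5061 0.2012 0.0823] yaw 40.1 zax [ 0.03   0.038 -0.999] [-0.8  5.7 14.6]
to centre, tool x,y mm -3.9 -2.8
```

step_arm(
  steps=[
    [-3, -2, 2, 6],
    [-3, -1, 3, 8],
    [-3, -1, 3, 8],
  ],
)

```text
time: 44.8
tool_pos: [0.5055, 0.1967, 0.0823]
tool_rot: [-0.011, 0.988, 0.153, 0.026]
contact_force: [1.9, -8.6, 12.2]
gripper_width: 0.155
```

```bash
python3 st.py
```

```text
44.8 [0.5055 0.1967 0.0823] yaw 17.6 zax [ 0.049  0.029 -0.998] [ 1.9 -8.6 12.2]
to centre, tool x,y mm -2.7 -5.1
```

```bash
cat > lp.py <<'E'
from h import *
im,W=cloud('wrist');rgb=im.astype(int);save('q_%04d'%(state()['time']*10),im,1.25)
D=np.hypot(W[...,0]-.5013,W[...,1]-.2008)
g=(rgb[...,1]>rgb[...,0]+12)&(rgb[...,1]>rgb[...,2]+5)&(W[...,2]>.06)&(W[...,2]<.1)&(D<.08);Q=W[g]
pl=np.linalg.lstsq(np.c_[Q[:,:2]-[.5013,.2008],np.ones(len(Q))],Q[:,2],rcond=None)[0]
r=abs(np.c_[Q[:,:2]-[.5013,.2008],np.ones(len(Q))]@pl-Q[:,2])<.0015;Q=Q[r]
h=cv2.convexHull((Q[:,:2]*1e4).astype(np.int32))[:,0]/1e4
# disc centre: circle radius 58 mm fitted to the hull's outer points
from scipy.optimize import least_squares
f=least_squares(lambda c:np.hypot(*(h-c).T)-.058,[.5013,.2008],loss='soft_l1',f_scale=.001)
print('disc centre',(f.x*1000).round(1),'slope',pl[:2].round(3),'underside z',(pl[2]*1000-6).round(1))
k=(W[...,2]>.095)&(W[...,2]<.125)&(D<.05)&(rgb.sum(-1)<130);
n,l,st,_=cv2.connectedComponentsWithStats(k.astype(np.uint8));i=1+st[1:,4].argmax();Qb=W[l==i]
(c,wh,a)=cv2.minAreaRect((Qb[:,:2]*1000).astype(np.float32));print('bar',np.round(c,1),np.round(wh,1),round(a,1))
E
python3 lp.py
```

```text
disc centre [503.1 196.4] slope [0.02  0.015] underside z 62.4
bar [502.9 196.2] [60.4 17.9] 14.2
```

step_arm(
  steps=[
    [-2, -5, 1, 0],
    [-2, -4, 2, 3],
    [-1, -3, 3, 6],
    [-1, -1, 3, 6],
  ],
)

```text
time: 45.25
tool_pos: [0.5054, 0.2027, 0.0821]
tool_rot: [-0.007, 0.999, 0.019, 0.033]
contact_force: [-0.4, -7.2, 8.9]
gripper_width: 0.149
```

```bash
python3 st.py;python3 lp.py
```

```text
45.25 [0.5054 0.2027 0.0821] yaw 2.1 zax [ 0.066  0.015 -0.998] [-0.4 -7.2  8.9]
to centre, tool x,y mm -4.2 1.7
disc centre [502.5 202.1] slope [0.018 0.005] underside z 62.2
bar [502.8 202.1] [59.8 17.8] 0.2
```

step_arm(
  steps=[
    [0, 0, 3, 6],
    [0, 0, 3, 6],
    [0, 0, 2, 5],
  ],
)

```text
time: 45.6
tool_pos: [0.5096, 0.2037, 0.0819]
tool_rot: [-0.012, 0.99, -0.133, 0.034]
contact_force: [-8.3, 1.5, 9.7]
gripper_width: 0.154
```

```bash
python3 st.py;python3 lp.py
```

```text
45.6 [0.5096 0.2037 0.0819] yaw -15.4 zax [ 0.071  0.015 -0.997] [-8.3  1.5  9.7]
to centre, tool x,y mm -7.2 5.0
disc centre [506. 204.] slope [0.006 0.02 ] underside z 62.0
bar [506.6 202.5] [17.7 60.1] 73.0
```

step_arm(
  steps=[
    [-4, 4, 2, 0],
    [-3, 3, 2, 0],
    [-2, 1, 0, 0],
  ],
)

```text
time: 45.95
tool_pos: [0.5082, 0.2018, 0.0858]
tool_rot: [-0.017, 0.99, -0.134, 0.044]
contact_force: [5.3, -1.7, -0.8]
gripper_width: 0.154
```

```bash
python3 st.py;python3 lp.py
```

```text
45.95 [0.5082 0.2018 0.0858] yaw -15.5 zax [ 0.093  0.021 -0.995] [ 5.3 -1.7 -0.8]
to centre, tool x,y mm -6.4 2.7
disc centre [504.6 202.2] slope [0.018 0.032] underside z 65.7
bar [504.6 199.9] [17.7 60.3] 76.2
```

step_arm(
  steps=[
    [0, 0, 0, 0],
    [0, 0, 0, 0],
    [0, 0, 0, 0],
    [0, 0, 0, 0],
  ],
  claw=60,
)

```text
time: 46.4
tool_pos: [0.5065, 0.2013, 0.0834]
tool_rot: [-0.016, 0.99, -0.134, 0.042]
contact_force: [-0.4, -0.7, -0.0]
gripper_width: 0.606
```

```bash
python3 st.py;python3 lp.py
```

```text
46.4 [0.5065 0.2013 0.0834] yaw -15.5 zax [ 0.088  0.02  -0.996] [-0.4 -0.7 -0. ]
to centre, tool x,y mm -4.9 1.9
disc centre [504.5 201.9] slope [-0.     0.001] underside z 66.8
bar [505.2 201.8] [13.7 60. ] 75.2
```

step_arm(
  steps=[
    [0, 0, -8, 0],
    [0, 0, -20, 0],
    [0, 0, -30, 0],
    [0, 0, -35, 0],
    [0, 0, -35, 0],
    [0, 0, -25, 0],
    [0, 0, -10, 0],
    [0, 0, 0, 0],
  ],
)

```text
time: 47.25
tool_pos: [0.4892, 0.1973, 0.2513]
tool_rot: [-0.015, 0.99, -0.134, 0.039]
contact_force: [-0.6, 0.9, -1.1]
gripper_width: 0.598
```

```bash
python3 st.py;python3 lp.py; ls -t pics|head -1; python3 -c "
from h import *
im,W=cloud('wrist');save('final',im,1.25);rect(W,im.sum(-1)<1000,0.0775,0.083)"
```

```text
47.25 [0.4892 0.1973 0.2513] yaw -15.5 zax [ 0.082  0.018 -0.996] [-0.6  0.9 -1.1]
to centre, tool x,y mm 10.7 -6.6
disc centre [504.8 202.3] slope [0.001 0.001] underside z 66.8
bar [505.3 201.4] [12.7 58. ] 74.6
q_0473.png
c 572.1 181.8 size 40.9 20.7 longaxis deg 74.5 z 0.0802 px [297  98  41  21 746]
c 431.4 220.3 size 40.1 23.6 longaxis deg 75.8 z 0.08 px [299 234  37  21 672]
c 430.7 550.1 size 154.2 4.7 longaxis deg 3.1 z 0.0803 px [ 81 241  48  91 276]
```

View pics/final.png

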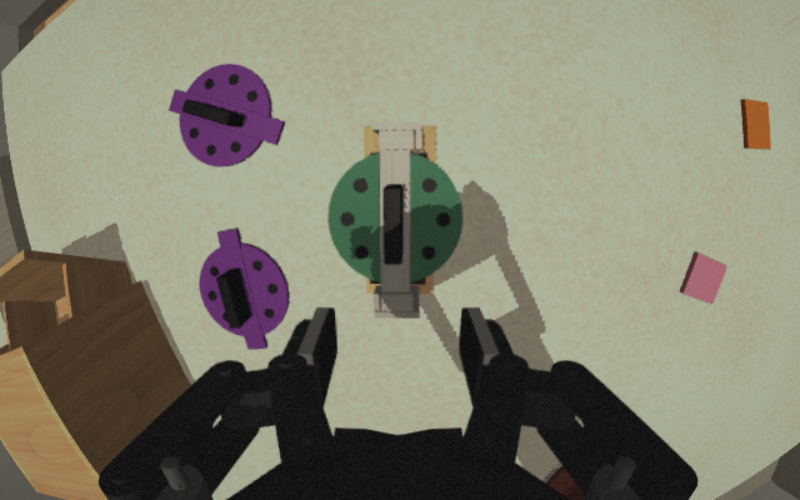

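The lid is level and locked: its strip runs under both hooks, at (400,138) and (396,302), and no dark tile is left on the shelf. Handing in.

```bash
python3 -c "
from plant import *
print(job_done())"
```

```text
the job is handed in; nothing more can be done
None
```

The job is handed in at about 47 s of the 210 s; `job_done()` reports no verdict.

**What I did:**
1. Pressed the lid, turned it about 75° anticlockwise and set it on the shelf.
2. Stacked the two dark tiles, the only ones present, and squared the pile.
3. Caught one edge of the pile on the rim of an end wall, which tilted it about 12°. I then lowered it low edge first, and it settled flat.
4. Pressed the lid back down, turned it clockwise under the hooks and let go.

**Last checks:**
- **Tiles:** before the lid went on, the top of the pile was level (slope 0.003) at 27.2 mm, against 28 mm expected for two tiles on the well floor. I could not see the tiles again after that.
- **Lid:** level (slope 0.001), with its underside at 66.8 mm. It is about 4 mm off centre (8 mm allowed), and its axis is within about 1° of the cassette's. Both ears are under the hooks.
- **Robot:** the gripper was well clear of the lid and touching nothing when I handed in.
- **Bystanders:** I steered clear of the dish, ring box and lint brush, but did not measure them again at the end.

**What went wrong along the way:**
- The tool drifted sideways while turning and slowly tilted, by up to about 5°.
- Because of this, my first try at refitting the lid went off centre; I lifted it, recentred it and pressed again.

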